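Fill the tin dispenser to its band

ROBOT

A 7-joint arm with a two-finger parallel gripper is mounted at the origin on the work surface. World frame = base frame: x ahead of the robot, y to its left, z up, the work surface at z = 0. Lengths are in m, angles in rad, forces in N, time in s.
With the tool pointing down it reaches from about 0.425 to 1.025 m from the base axis. Payload 9.4 kg.
Tool frame: the origin (TCP) lies on the centre line of the jaws, within the pads' length; the fingertips stand 19 mm ahead of it and the grasp point (between the pads) is the TCP (arm.nose_length is the distance from the TCP to the fingertips, in m); z points along the fingers, y is the direction in which the jaws open and shut (so a half turn about z gives the same grasp; the last joint's range is limited). The gripper opens to 85 mm and grips with 20 to 120 N. Pads are 22 mm wide; open, the fingers measure 114 mm over their backs; the gripper's body (76 mm by 85 mm) begins 54 mm behind the grasp point. The pads swing forward as they close: fully open they stand 13 mm farther back than shut.
Start: joints at [1.199, 0.599, -0.003, 1.599, 0.002, 0.943, -0.08], TCP at [0.211, -0.694, 0.25] pointing down, gripper open.
Joint ranges: [-2.57, 2.57], [-0.35, 1.97], [-1.29, 1.29], [0.11, 2.56], [-1.05, 4.19], [0.11, 1.86], [-2.63, 2.63]. Speed limits (rad/s): [2.22, 2.22, 3.01, 3.01, 3.14, 3.14, 3.14].

INTERFACE

Orientations are given as a unit quaternion [x, y, z, w].
In Python, from bench import arm gives the robot as it stands. The module is installed in compiled form; this text tells all that it offers.
- The arm moves only by the shell command python3 -m inch 'ROWS' [FORCE]. ROWS is JSON, a list of rows, each an object with "translation": the shift along the world's x, y, z in cm, a list of three; "delta_rot": the turn, a rotation vector about the world's x, y, z in degrees, a list of three; "jaw": the closure, from 0 (fully open) to 1 (shut). In form: [{"translation": [tx, ty, tz], "delta_rot": [wx, wy, wz], "jaw": jaw}, ...]. A call has 1 to 20 rows; each row shifts and turns the pose as measured when the row begins; what a row does not reach is not made up. A row lasts 1/12 s, in which the tool goes at most 41.7 mm and 7.16 degrees, less where a joint would pass 70% of its speed; a pose out of reach is approached as far as the arm can. A call is refused whole if a number of a shift passes 4.17 or a number of a turn 7.16, either way. A call with a gripper value outside its range is refused whole. The fingers move at their own pace and stop on an object; FORCE is the grip in N (left out, the last holds). Time passes only in rows, so rows that do not move let the fingers close. It gives the time, the measured TCP pose, the force and the opening at its end, in the units of the state.
- arm.sense(): the state, without advancing time (a new reading comes with each control period).
- arm.read_camera(name): name is "scene" or "side" or "wrist"; returns a dict with "image" (480x640x3 uint8, red, green, blue), "K" (3x3 intrinsics, pixels), "k1" (the pictures are not rectified: a ray, as slopes to the right and down, at radius r is drawn at 1 + k1 r^2 times it, then the intrinsics apply), "world_to_cam" (4x4, takes a point from world to camera coordinates); the wrist camera has in their place "mount" (4x4, takes a point from camera to tool coordinates, whose origin is the TCP and whose axes are the flange's). Camera axes: x right, y down, z forward; pixel columns grow to the right and rows downward; lengths in m; the calibration is good to about 2 mm. A picture is of the moment at which its call begins: read the wrist's pose just before it. There is no depth.
- arm.close_job(): hands the job in, once; it reports no verdict.
The state is a dict: "time": time; "qpos": joint angles; "joint_velocities": joint speeds; "joint_efforts": joint torques, N m; "tool_pos": TCP position; "orientation": TCP orientation; "wrist_force": force on the tool from outside, world axes, zero at the start; "moment": the same for the moment, N m; "grip_width": finger opening in m.
Only numpy, scipy, OpenCV 4.12 (cv2) and the standard library are available. Lean on these libraries where they do the work, as an engineer would, in place of code of your own. Each camera call takes 0.05 s, during which the arm holds its last target.

TASK

Stock the white open-sided dispenser column with round tins, lying flat one on another, until the lid of the top tin is level with the black band on the column: not below the band's lower edge and not above its upper edge. Besides the tin that lies flat there are a thin and a thick one standing on edge in the cradle; use the ones that suit, lower them in rather than let them drop, leave any tin you do not need outside the column, and do not shove or topple the small white carton, the white jar or the amber bottle.

Things in the scene. Friction and masses are not known exactly. Their poses are not given: they have to be found in the camera images.
- column: dispenser column fixed to the table: dark base plate 130 (x) x 120 (y) x 10 mm, on it an upright white tube of 72 mm inner diameter, 4 mm wall (80 mm outer), standing from 10 to 98 mm above the table. The tube is open at the top and has two opposite full-height openings about 44 mm wide, facing the body's +y and -y, where fingers can go down beside a tin. Origin: on the tube's axis at the table; z up
- column_floor (a point): centre of the column's floor, on which the lowest tin rests, 10 mm above the table
- band_mid (a point): point on the column's axis at mid-height of the black band (18 mm tall: 9 mm up and down from here; 87 mm outer diameter) around the outside of the tube walls. The band is set at a different height each time, 57 to 75 mm above the column's floor, and stays there (it is stiff; do not push it)
- cradle: steel V-shaped trough fixed to the table, 228 mm long along its y, about 75 mm wide, 39 mm tall at its long edges, in which tins stand on edge with their round axis along the trough. Origin: centre of its underside at the table
- flat_tin: round aluminium tin, 66 mm diameter, 36 mm thick, 0.1 to 0.17 kg, lying flat on the table. Origin: its centre; z is its round axis
- thin_tin: the thin round aluminium tin, 66 mm diameter, 24 mm thick, about 0.1 kg, standing on edge in the cradle, at one end or the other. Origin: its centre, about 52 mm above the table at the start; z is its round axis (either face may be up in the column)
- thick_tin: the thick round aluminium tin, 66 mm diameter, 36 mm thick, about 0.13 kg, standing on edge in the cradle at the other end, 110 mm from the thin one, its top 85 mm above the table like the thin one's. Origin: its centre; z is its round axis
- carton_small: small upright white carton, 45 x 45 x 85 mm, beyond the tins; leave alone. Origin: centre of its underside
- pill_bottle: white jar, 48 mm across, 85 mm tall; leave alone. Origin: centre of its underside
- syrup: amber bottle, 52 mm across, 130 mm tall; leave alone. Origin: centre of its underside
Not all that is in view belongs to the job. What is shaped like the thick_tin but green or purple is not meant.

How it is judged:
At the end, for the whole second after the job is handed in: Top face of the uppermost tin in the column within 10 mm of the band's middle height; tins in the column flat (0.08 rad), within 8 mm of its axis, the lower one's centre under 50 mm above the table; unused tins at least 90 mm from the axis; all at rest (((horizontal distance between flat_tin and column below 0.008 m and angle between the z axis of flat_tin and the z axis of column, either way round below 0.08 rad and z of flat_tin in the frame of band_mid between -0.028 and -0.008 m and ((horizontal distance between thin_tin and column below 0.008 m and angle between the z axis of thin_tin and the z axis of column, either way round below 0.08 rad and z of thin_tin in the frame of column below 0.05 m) or horizontal distance between thin_tin and column above 0.09 m) and ((horizontal distance between thick_tin and column below 0.008 m and angle between the z axis of thick_tin and the z axis of column, either way round below 0.08 rad and z of thick_tin in the frame of column below 0.05 m) or horizontal distance between thick_tin and column above 0.09 m)) or (horizontal distance between thin_tin and column below 0.008 m and angle between the z axis of thin_tin and the z axis of column, either way round below 0.08 rad and z of thin_tin in the frame of band_mid between -0.022 and -0.002 m and ((horizontal distance between flat_tin and column below 0.008 m and angle between the z axis of flat_tin and the z axis of column, either way round below 0.08 rad and z of flat_tin in the frame of column below 0.05 m) or horizontal distance between flat_tin and column above 0.09 m) and ((horizontal distance between thick_tin and column below 0.008 m and angle between the z axis of thick_tin and the z axis of column, either way round below 0.08 rad and z of thick_tin in the frame of column below 0.05 m) or horizontal distance between thick_tin and column above 0.09 m)) or (horizontal distance between thick_tin and column below 0.008 m and angle between the z axis of thick_tin and the z axis of column, either way round below 0.08 rad and z of thick_tin in the frame of band_mid between -0.028 and -0.008 m and ((horizontal distance between flat_tin and column below 0.008 m and angle between the z axis of flat_tin and the z axis of column, either way round below 0.08 rad and z of flat_tin in the frame of column below 0.05 m) or horizontal distance between flat_tin and column above 0.09 m) and ((horizontal distance between thin_tin and column below 0.008 m and angle between the z axis of thin_tin and the z axis of column, either way round below 0.08 rad and z of thin_tin in the frame of column below 0.05 m) or horizontal distance between thin_tin and column above 0.09 m))) and linear speed of each of flat_tin, thin_tin, thick_tin below 0.02 m/s); the robot touches nothing.
It fails at once if a tin falls in the column (faster than 0.9 m/s, as after a drop of some 40 mm) ((horizontal distance between flat_tin and column below 0.012 m and height (world z) of flat_tin below 0.105 m and linear speed of flat_tin above 0.9 m/s) or (horizontal distance between thin_tin and column below 0.012 m and height (world z) of thin_tin below 0.105 m and linear speed of thin_tin above 0.9 m/s) or (horizontal distance between thick_tin and column below 0.012 m and height (world z) of thick_tin below 0.105 m and linear speed of thick_tin above 0.9 m/s)).
It fails at once if the small carton, the jar or the bottle is pushed more than 30 mm or toppled (distance of any of carton_small, pill_bottle, syrup from where it was at the start of the episode above 0.03 m or angle between any of carton_small, pill_bottle, syrup's own z axis and vertical above 0.5 rad).
It also fails if it takes over 70 s, if anything falls off the work surface, if the arm or the gripper's body presses on something with over 40 N, if the wrist force passes 120 N, or if a joint passes its speed limit or range.

## Working session

There is one attempt and no reset: what is moved stays moved. The work goes in short steps, Python scripts to look and compute and a shell command to move; the robot and the scene stay as the last step left them, time stands still between calls to the robot, and variables do not carry over. Pictures are saved under pics/ and viewed, and the job is handed in when it is done.

```bash
mkdir -p pics
cat > h.py <<'E'
import numpy as np, cv2
from bench import arm
from scipy.spatial.transform import Rotation as R
def cam(name):
    s=arm.sense(); d=arm.read_camera(name)
    if name=='wrist':
        T=np.eye(4);T[:3,:3]=R.from_quat(s['orientation']).as_matrix();T[:3,3]=s['tool_pos']
        C=T@np.array(d['mount'])
    else: C=np.linalg.inv(np.array(d['world_to_cam']))
    return d['image'],np.array(d['K']),float(d['k1']),C
def ray(uv,K,k1,C):
    uv=np.atleast_2d(np.array(uv,float))
    p=cv2.undistortPoints(uv.reshape(-1,1,2),K,np.array([k1,0,0,0.])).reshape(-1,2)
    d=np.c_[p,np.ones(len(p))]@C[:3,:3].T
    return C[:3,3],d
def onz(uv,z,c):
    o,d=ray(uv,*c[1:]); return o+d*((z-o[2])/d[:,2])[:,None]
def proj(P,c):
    P=np.atleast_2d(np.array(P,float)); W=np.linalg.inv(c[3]); 
    r,_=cv2.Rodrigues(W[:3,:3]); return cv2.projectPoints(P,r,W[:3,3],c[1],np.array([c[2],0,0,0.]))[0].reshape(-1,2)
def save(im,n): cv2.imwrite('pics/'+n+'.png',cv2.cvtColor(im,cv2.COLOR_RGB2BGR))
E
python3 - <<'E'
from h import *
print(arm.sense())
for n in ['scene','side','wrist']:
    c=cam(n); save(c[0],n+'0'); print(n,c[1:],)
print(arm.nose_length)
E
```

```text
{'time': 0.0, 'qpos': array([ 1.19927373,  0.60015661, -0.00252217,  1.60013272,  0.00180514,
        0.94289727, -0.07982656]), 'joint_velocities': array([-2.35600316e-04, -1.06064933e-03, -1.87051212e-04, -5.35429617e-04,
        1.02751074e-03, -2.57642390e-04,  4.43400258e-05]), 'joint_efforts': array([-6.55344884e-04, -7.76454949e+01,  1.56507555e+00, -2.58017796e+01,
        1.24836268e-02,  8.95181322e-03, -7.77265910e-06]), 'tool_pos': array([ 0.21050723, -0.69330254,  0.24939347]), 'orientation': array([ 9.89153011e-01,  1.46886650e-01, -1.96206498e-04, -7.71494310e-04]), 'wrist_force': array([-0.91511572,  0.46826658,  0.11094854]), 'moment': array([-0.0128715 , -0.05913914,  0.02845654]), 'grip_width': 0.08545654589330295}
scene (array([[454.51856972,   0.        , 321.34632818],
       [  0.        , 454.51856972, 233.73192291],
       [  0.        ,   0.        ,   1.        ]]), -0.01646829599769081, array([[ 0.78139198,  0.52851886, -0.33180473,  0.87480133],
       [ 0.62393034, -0.65167697,  0.4313097 , -0.43344069],
       [ 0.01172581, -0.54404498, -0.83897411,  0.
[... 239 characters left out ...]
30283063982085547, array([[-0.83385218, -0.2871627 ,  0.47141078, -0.00968395],
       [-0.55177439,  0.45737688, -0.69738899,  0.84605905],
       [-0.01534829, -0.84163173, -0.53983374,  0.72655691],
       [ 0.        ,  0.        ,  0.        ,  1.        ]]))
wrist (array([[387.71216019,   0.        , 311.72515918],
       [  0.        , 387.71216019, 237.21740591],
       [  0.        ,   0.        ,   1.        ]]), -0.07275255815439893, array([[ 0.29005077, -0.91997301, -0.26366686,  0.27732792],
       [-0.95701065, -0.27913617, -0.07882649, -0.67381783],
       [-0.00108071,  0.27519568, -0.96138763,  0.37268628],
       [ 0.        ,  0.        ,  0.        ,  1.        ]]))
0.019
```

View pics/scene0.png

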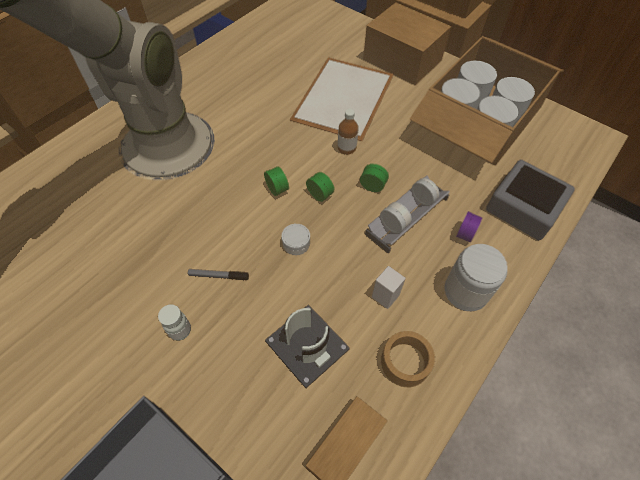

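View pics/side0.png

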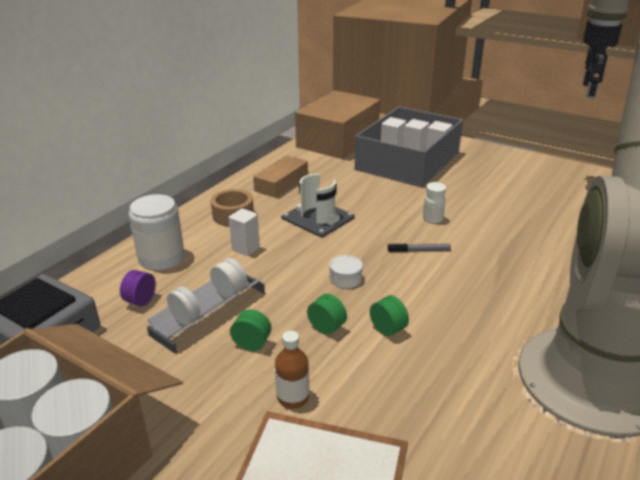

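View pics/wrist0.png

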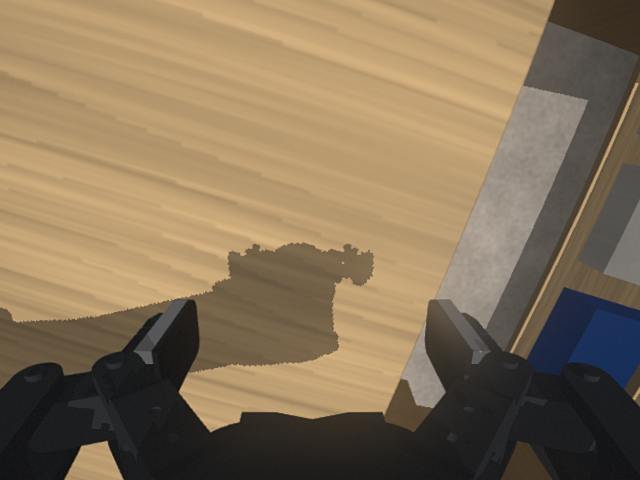

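Overview: the column is at about (308,345) in scene and (318,215) in side; the flat tin at (295,238) / (346,271); the cradle at (408,213) / (208,307). Zooming in for detail.

Run:
```python
from h import *
a=cv2.imread('pics/scene0.png')
cv2.imwrite('pics/z1.png',cv2.resize(a[290:400,250:370],None,fx=5,fy=5,interpolation=2)[:600])
cv2.imwrite('pics/z2.png',cv2.resize(a[160:300,260:480],None,fx=3.6,fy=3.6,interpolation=2))
b=cv2.imread('pics/side0.png')
cv2.imwrite('pics/z3.png',cv2.resize(b[160:245,270:370],None,fx=7,fy=7,interpolation=2))
cv2.imwrite('pics/z4.png',cv2.resize(b[220:350,140:380],None,fx=3.3,fy=3.3,interpolation=2))
```

```text
(no output)
```

View pics/z1.png

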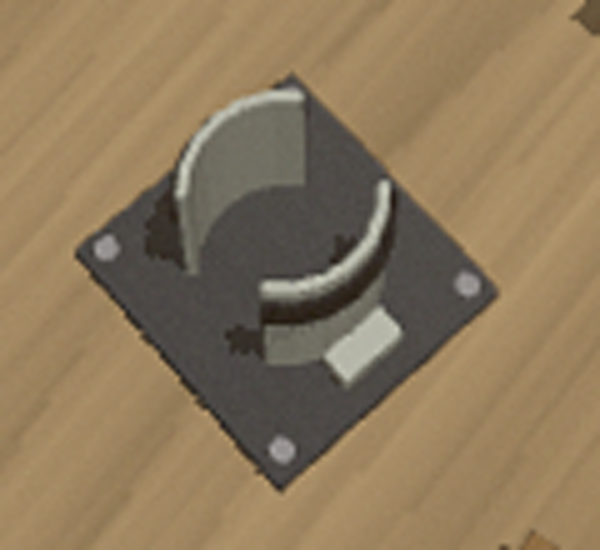

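View pics/z2.png

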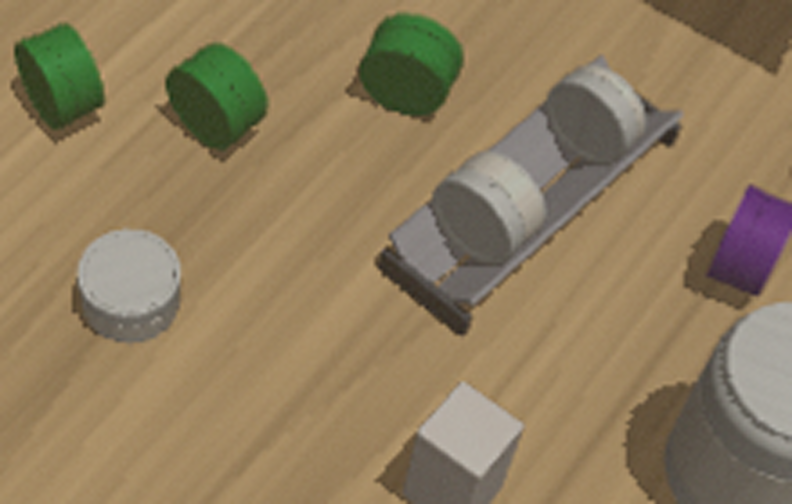

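View pics/z3.png

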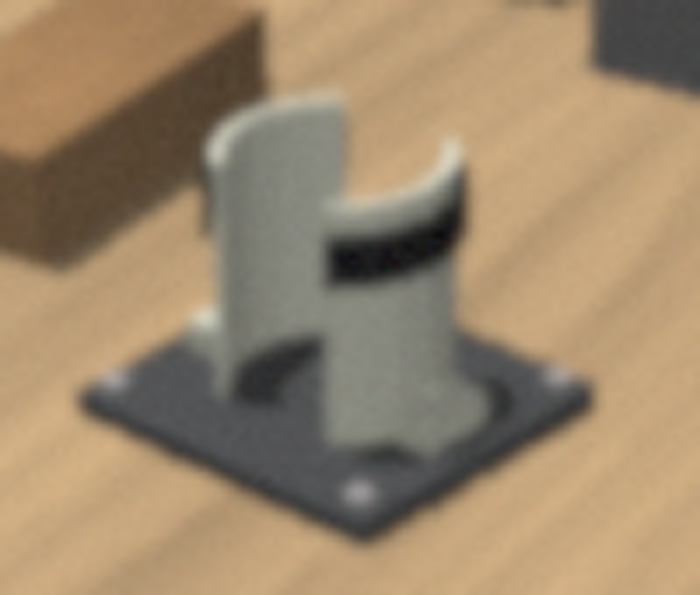

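View pics/z4.png

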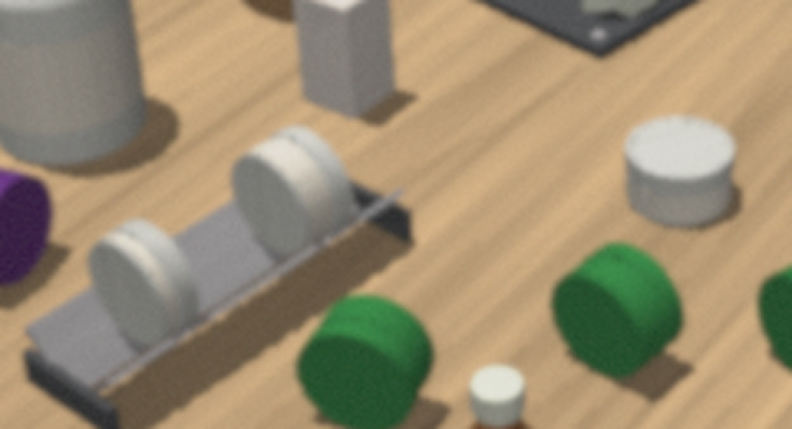

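Run:
```python
from h import *
sc=cam('scene'); sd=cam('side')
f1=lambda p:(np.array(p)+.5)/5-.5+[250,290]
f3=lambda p:(np.array(p)+.5)/7-.5+[270,160]
A=onz(f1([(77,253),(293,73),(498,290),(282,490)]),.01,sc); print(A.round(4),A.mean(0)); 
print(np.linalg.norm(np.diff(np.r_[A,A[:1]],axis=0),axis=1))
B=onz(f3([(80,400),(368,535),(592,392)]),.01,sd); print(B.round(4), np.linalg.norm(np.diff(B,axis=0),axis=1),(B[0]+B[2])/2)
c=A.mean(0)
e=A[1]-A[0]; print(np.degrees(np.arctan2(e[1],e[0])))
e=A[2]-A[1]; print(np.degrees(np.arctan2(e[1],e[0])))
# wall near edge in side: vertical edge pixel heights at x~327
for y in (205,240,285,440): print(y,f3((328,y)))
# screws
S=onz(f1([(106,247),(468,284),(282,450)]),.012,sc); print(S,(S[0]+S[1])/2)
```

```text
[[ 0.59   -0.2456  0.01  ]
 [ 0.6081 -0.1278  0.01  ]
 [ 0.7344 -0.1494  0.01  ]
 [ 0.7167 -0.2664  0.01  ]] [ 0.6623003  -0.19729046  0.01      ]
[0.11919677 0.12817367 0.11829948 0.12839903]
[[ 0.7276 -0.1432  0.01  ]
 [ 0.6004 -0.1223  0.01  ]
 [ 0.585  -0.2385  0.01  ]] [0.12882761 0.11725322] [ 0.65625943 -0.19086249  0.01      ]
81.28691905035927
-9.697846271102746
205 [316.42857143 188.85714286]
240 [316.42857143 193.85714286]
285 [316.42857143 200.28571429]
440 [316.42857143 222.42857143]
[[ 0.5981828  -0.23665852  0.012     ]
 [ 0.72365727 -0.15568236  0.012     ]
 [ 0.70725692 -0.2548815   0.012     ]] [ 0.66092004 -0.19617044  0.012     ]
```

```bash
python3 - <<'E'
from h import *
sd=cam('side');sc=cam('scene')
f3i=lambda p:(np.array(p)-[270,160]+.5)*7-.5
f1i=lambda p:(np.array(p)-[250,290]+.5)*5-.5
def W(c,yaw,p):
    r=np.radians(yaw);return np.array([c[0]+p[0]*np.cos(r)-p[1]*np.sin(r),c[1]+p[0]*np.sin(r)+p[1]*np.cos(r),p[2]])
c=(.6563,-.1909)
for z in (10,98): print('wall',z,f3i(proj(W(c,-9.3,(-.022,.0334,z/1000)),sd))[0].round())
for z in range(60,100,3): print('band',z,f3i(proj(W(c,-9.3,(-.022,.0375,z/1000)),sd))[0].round())
c=(.6623,-.1973)
for z in (10,98): print('scwall',z,f1i(proj(W(c,-9.3,(.022,-.0334,z/1000)),sc))[0].round())
for z in range(60,100,3): print('scband',z,f1i(proj(W(c,-9.3,(.022,-.0375,z/1000)),sc))[0].round())
E
python3 - <<'E'
import cv2
g=cv2.imread('pics/side0.png',0); print(g[184:230,314:322])
g=cv2.imread('pics/scene0.png',0); print(g[342:366,302:309])
E
```

```text
wall 10 [318. 457.]
wall 98 [316. 218.]
band 60 [308. 328.]
band 63 [308. 320.]
band 66 [308. 311.]
band 69 [308. 303.]
band 72 [308. 295.]
band 75 [308. 287.]
band 78 [308. 278.]
band 81 [308. 270.]
band 84 [308. 262.]
band 87 [307. 253.]
band 90 [307. 245.]
band 93 [307. 237.]
band 96 [307. 228.]
band 99 [307. 220.]
scwall 10 [261. 365.]
scwall 98 [255. 292.]
scband 60 [249. 332.]
scband 63 [249. 329.]
scband 66 [249. 327.]
scband 69 [249. 324.]
scband 72 [248. 322.]
scband 75 [248. 319.]
scband 78 [248. 317.]
scband 81 [248. 314.]
scband 84 [247. 311.]
scband 87 [247. 309.]
scband 90 [247. 306.]
scband 93 [247. 304.]
scband 96 [246. 301.]
scband 99 [246. 298.]
[[135 137 137 138 139 150 159 165]
 [136 136 138 139 143 152 164 167]
 [134 137 139 140 144 157 166 172]
 [134 137 140 143 153 164 175 179]
 [136 138 148 157 163 174 183 187]
 [135 140 152 160 167 174 176 179]
 [136 139 144 151 156 159 162 159]
 [134 136 137 140 141 142 142 139]
 [136 135 129 129 128 127 125 125]
 [134 130 117 107 104 100  98  97]
 [133 123 103  80  68  65  63  58]
 [135 125  93  60  41  39  39  36]
 [136 12
[... 1227 characters left out ...]
  75  74  75  74]
 [ 72  75  75  73  74  72  75]
 [ 69  63  68  66  64  67  69]
 [112 160 157 156 157 152 131]
 [146 188 184 186 184 186 184]
 [118 141 156 154 155 153 153]
 [ 95 112 114 112 113 112 114]
 [ 63  61  60  63  79  73  80]
 [ 48  45  41  41  50  47  45]
 [ 42  41  31  37  40  41  36]
 [ 41  35  34  41  40  39  35]
 [ 37  31  31  34  32  33  36]
 [ 53 101 101  97  98  98  81]
 [ 56 100 101  97  98 100  97]
 [ 60 109  97  97  98  97 107]
 [ 61 108 100 109 108 106 106]
 [ 54  93 107 108 107 106 106]
 [ 53  95 108 109 106 108 104]
 [ 52  96 107 107 108 107 109]
 [ 74  93 112 109 109 109 109]
 [ 75  72  73  75  72  73  72]
 [ 74  73  70  72  71  70  73]
 [ 71  74  73  72  72  70  72]]
```

Run:
```python
from h import *
sd=cam('side');sc=cam('scene')
f2=lambda p:(np.array(p)+.5)/3.6-.5+[260,160]
f4=lambda p:(np.array(p)+.5)/3.3-.5+[140,220]
print('flat',onz(f2((129,274)),.036,sc),onz(f4((680,152)),.036,sd))
def tri(p,q):
    o,d=ray(p,*sc[1:]);e,f=ray(q,*sd[1:]);d=d[0];f=f[0]
    s=np.linalg.lstsq(np.c_[d,-f],e-o,rcond=None)[0]; return ((o+d*s[0]+e+f*s[1])/2).round(4), np.linalg.norm(o+d*s[0]-e-f*s[1]).round(4)
# cradle: end-plate top corners (scene), 
print('crad sc',onz(f2([(382,253),(465,318),(600,60),(680,118)]),.039,sc))
print('crad sd',onz(f4([(28,350),(110,405),(410,215)]),.039,sd))
# thick tin faces scene: front face center approx (477,222), back rim..., 
print('thick sc face', onz(f2((477,222)),.052,sc), 'other', onz(f2((510,198)),.052,sc))
print('thin sc face', onz(f2((592,122)),.052,sc))
print('thick sd face', onz(f4((270,203)),.052,sd)); print('thin sd',onz(f4((132,290)),.052,sd))
for n,z,a,b in (('carton',.085,f2((471,424)),None),):
    print(n,onz(a,z,sc))
```

```text
flat [[ 0.48473864 -0.02360704  0.036     ]] [[ 0.47942513 -0.01792722  0.036     ]]
crad sc [[0.60177872 0.08945048 0.039     ]
 [0.67066474 0.08250299 0.039     ]
 [0.6261386  0.31706498 0.039     ]
 [0.69558361 0.30752605 0.039     ]]
crad sd [[0.67563122 0.32729925 0.039     ]
 [0.60857505 0.3352396  0.039     ]
 [0.57639072 0.12316265 0.039     ]]
thick sc face [[0.63934911 0.13955043 0.052     ]] other [[0.64547195 0.16882247 0.052     ]]
thin sc face [[0.65399421 0.25606915 0.052     ]]
thick sd face [[0.63975097 0.17045077 0.052     ]]
thin sd [[0.65144026 0.27131129 0.052     ]]
carton [[ 0.72368281 -0.00120457  0.085     ]]
```

```bash
python3 -m inch '[{"translation":[1.55,3.85,0],"delta_rot":[0,0,-6.35],"jaw":0},{"translation":[1.55,3.85,0],"delta_rot":[0,0,-6.35],"jaw":0},{"translation":[1.55,3.85,0],"delta_rot":[0,0,-6.35],"jaw":0},{"translation":[1.55,3.85,0],"delta_rot":[0,0,-6.35],"jaw":0},{"translation":[1.55,3.85,0],"delta_rot":[0,0,0],"jaw":0},{"translation":[1.55,3.85,0],"delta_rot":[0,0,0],"jaw":0},{"translation":[1.55,3.85,0],"delta_rot":[0,0,0],"jaw":0},{"translation":[1.55,3.85,0],"delta_rot":[0,0,0],"jaw":0},{"translation":[1.55,3.85,0],"delta_rot":[0,0,0],"jaw":0},{"translation":[1.55,3.85,0],"delta_rot":[0,0,0],"jaw":0},{"translation":[1.55,3.85,0],"delta_rot":[0,0,0],"jaw":0},{"translation":[1.55,3.85,0],"delta_rot":[0,0,0],"jaw":0},{"translation":[1.55,3.85,0],"delta_rot":[0,0,0],"jaw":0},{"translation":[1.55,3.85,0],"delta_rot":[0,0,0],"jaw":0},{"translation":[1.55,3.85,0],"delta_rot":[0,0,0],"jaw":0},{"translation":[1.55,3.85,0],"delta_rot":[0,0,0],"jaw":0},{"translation":[1.55,3.85,0],"delta_rot":[0,0,0],"jaw":0},{"translation":[0,0,0],"delta_rot":[0,0,0],"jaw":0}]' 50
python3 - <<'E'
from h import *
s=arm.sense();print(s['tool_pos'],s['wrist_force'],R.from_quat(s['orientation']).as_matrix().round(3))
c=cam('wrist');save(c[0],'w1')
g=cv2.cvtColor(c[0],cv2.COLOR_RGB2HSV)
print(proj([[.482,-.021,.036]],c))
E
```

```text
time: 1.95
tool_pos: [0.4684, -0.0312, 0.253]
orientation: [0.996, -0.089, 0.005, 0.002]
wrist_force: [-0.3, -0.3, 0.2]
grip_width: 0.0855
[ 0.46837274 -0.03116812  0.25296141] [-0.29896421 -0.33513738  0.16745456] [[ 0.984 -0.177  0.009]
 [-0.177 -0.984 -0.005]
 [ 0.01   0.003 -1.   ]]
[[296.24986972 197.2935278 ]]
```

View pics/w1.png

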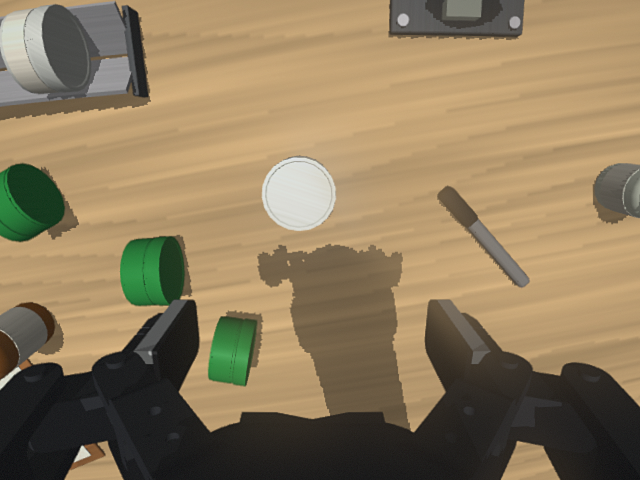

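The wrist view shows the flat tin's top centred near (298,193); green tins at (153,270) and (232,350) lie to the robot's left, out of the finger zone; column at top.

```bash
cat >> h.py <<'E'
def fit(c,box,z,thr=(60,140)):
    h=cv2.cvtColor(c[0],cv2.COLOR_RGB2HSV); m=((h[...,1]<thr[0])&(h[...,2]>thr[1])).astype(np.uint8)
    u0,v0,u1,v1=box; k=np.zeros_like(m);k[v0:v1,u0:u1]=m[v0:v1,u0:u1]
    k=cv2.morphologyEx(k,cv2.MORPH_OPEN,np.ones((3,3)))
    cs=max(cv2.findContours(k,0,1)[0],key=cv2.contourArea)
    P=onz(cv2.convexHull(cs).reshape(-1,2),z,c)[:,:2]
    A=np.c_[2*P,np.ones(len(P))];x=np.linalg.lstsq(A,(P**2).sum(1),rcond=None)[0]
    r=np.sqrt(x[2]+x[0]**2+x[1]**2); res=np.linalg.norm(P-x[:2],axis=1)-r
    return x[:2],r,res.std()
E
python3 - <<'E'
from h import *
c=cam('wrist'); print(fit(c,(240,140,350,240),.036))
for p,z in (((153,270),.03),((232,350),.03),((28,203),.03),((20,335),.06)): print(p,onz(p,z,c))
print('base screws',onz([(403,20),(515,22)],.012,c),onz([(390,36),(522,36)],.0,c))
E
```

```text
(array([ 0.48440709, -0.02355381]), np.float64(0.033028611231045564), np.float64(0.00019202108729180967))
(153, 270) [[0.43552808 0.1248452  0.03      ]]
(232, 350) [[0.33760405 0.07020727 0.03      ]]
(28, 203) [[0.52130384 0.22585219 0.03      ]]
(20, 335) [[0.40313126 0.26039489 0.06      ]]
base screws [[ 0.61317241 -0.14310765  0.012     ]
 [ 0.59687455 -0.24230028  0.012     ]] [[ 0.60421832 -0.13275337  0.        ]
 [ 0.58588615 -0.2543467   0.        ]]
```

```bash
python3 -m inch '[{"translation":[1.6,0.76,-2],"delta_rot":[0.3,0.5,0.9],"jaw":0},{"translation":[0,0,-3.5],"delta_rot":[0,0,0],"jaw":0},{"translation":[0,0,-3.5],"delta_rot":[0,0,0],"jaw":0},{"translation":[0,0,-3.5],"delta_rot":[0,0,0],"jaw":0},{"translation":[0,0,-3.5],"delta_rot":[0,0,0],"jaw":0},{"translation":[0,0,-2],"delta_rot":[0,0,0],"jaw":0},{"translation":[0,0,0],"delta_rot":[0,0,0],"jaw":0},{"translation":[0,0,0],"delta_rot":[0,0,0],"jaw":0}]' 50
python3 - <<'E'
from h import *
s=arm.sense();print(s['tool_pos'],s['wrist_force'],R.from_quat(s['orientation']).as_matrix().round(3))
c=cam('wrist');save(c[0],'w2')
print(fit(c,(200,140,430,400),.036))
E
```

```text
time: 2.72
tool_pos: [0.4817, -0.0414, 0.0695]
orientation: [0.996, -0.09, 0.004, 0.003]
wrist_force: [-0.2, -0.6, 0.7]
grip_width: 0.0858
[ 0.48173488 -0.04136252  0.06954711] [-0.22569893 -0.56614234  0.71467486] [[ 0.984 -0.18   0.007]
 [-0.18  -0.984 -0.007]
 [ 0.008  0.005 -1.   ]]
(array([ 0.49401467, -0.02603749]), np.float64(0.02586924407724801), np.float64(0.004893636254960238))
```

View pics/w2.png

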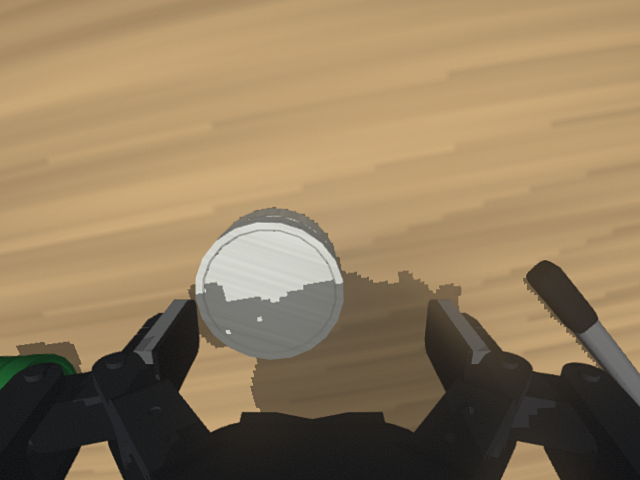

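The tin's lid is at about (269,290), left of the jaw mid-line (313): the arm drifted in y during descent; correct it in place.

```bash
python3 -m inch '[{"translation":[0.27,1.78,0],"delta_rot":[0.3,0.4,1.0],"jaw":0},{"translation":[0,0,0],"delta_rot":[0,0,0],"jaw":0},{"translation":[0,0,0],"delta_rot":[0,0,0],"jaw":0}]' 50
python3 - <<'E'
from h import *
s=arm.sense();print(s['tool_pos'],s['wrist_force'],R.from_quat(s['orientation']).as_matrix().round(4))
E
```

```text
time: 3.02
tool_pos: [0.4859, -0.026, 0.0742]
orientation: [0.997, -0.084, 0.003, 0.001]
wrist_force: [-0.6, 0.5, -0.4]
grip_width: 0.0854
[ 0.4858655  -0.0259603   0.07419535] [-0.62135241  0.51588411 -0.43569754] [[ 0.986  -0.1664  0.005 ]
 [-0.1664 -0.9861 -0.0021]
 [ 0.0053  0.0013 -1.    ]]
```

```bash
python3 -m inch '[{"translation":[-0.1,0.24,-2],"delta_rot":[0.1,0.3,0],"jaw":0},{"translation":[0,0,-1.5],"delta_rot":[0,0,0],"jaw":0},{"translation":[0,0,0],"delta_rot":[0,0,0],"jaw":0},{"translation":[0,0,0],"delta_rot":[0,0,0],"jaw":0}]' 50
python3 - <<'E'
from h import *
s=arm.sense();print(s['tool_pos'],s['wrist_force'],R.from_quat(s['orientation']).as_matrix().round(4))
c=cam('wrist');save(c[0],'w3')
E
```

```text
time: 3.35
tool_pos: [0.4882, -0.0255, 0.0447]
orientation: [0.996, -0.085, 0.006, -0.0]
wrist_force: [-0.2, 0.3, -0.1]
grip_width: 0.085
[ 0.48818096 -0.02554128  0.0447028 ] [-0.16278492  0.2842885  -0.1184418 ] [[ 9.856e-01 -1.688e-01  1.100e-02]
 [-1.688e-01 -9.856e-01 -9.000e-04]
 [ 1.100e-02 -1.000e-03 -9.999e-01]]
```

View pics/w3.png

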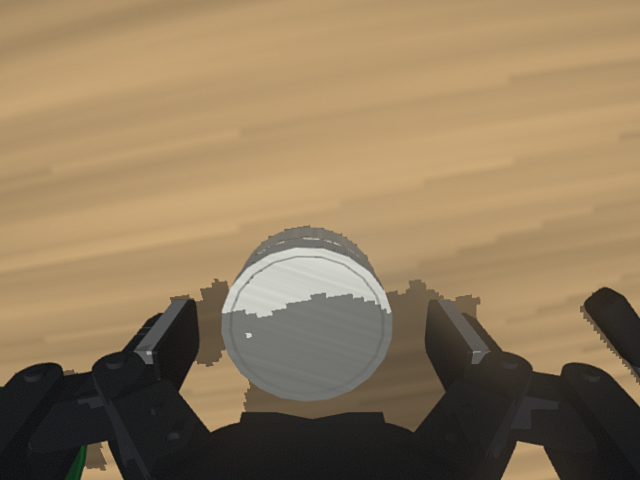

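```bash
python3 -m inch '[{"translation":[-0.38,0.2,-0.6],"delta_rot":[0,0.6,0],"jaw":0},{"translation":[0,0,-0.5],"delta_rot":[0,0,0],"jaw":0},{"translation":[0,0,0],"delta_rot":[0,0,0],"jaw":0}]' 50
python3 - <<'E'
from h import *
s=arm.sense();print(s['tool_pos'],s['wrist_force'],R.from_quat(s['orientation']).as_matrix().round(4))
E
```

```text
time: 3.65
tool_pos: [0.4852, -0.0241, 0.0358]
orientation: [0.996, -0.085, 0.002, 0.0]
wrist_force: [-0.4, -0.4, 0.2]
grip_width: 0.0858
[ 0.48520155 -0.02408747  0.03576844] [-0.41924799 -0.38492802  0.24240407] [[ 9.854e-01 -1.701e-01  3.800e-03]
 [-1.701e-01 -9.854e-01 -1.100e-03]
 [ 3.900e-03  4.000e-04 -1.000e+00]]
```

Run:
```python
from h import *
d=arm.read_camera('wrist');M=np.array(d['mount']);K=np.array(d['K'])
for p,y in (((197,301),-.0427),((197,350),-.0427),((427,301),.0427),((427,350),.0427)):
    o,r=ray(p,K,d['k1'],M); 
    for yy in (y,-y):
        t=(yy-o[1])/r[0][1]; print(p,yy,(o+r[0]*t).round(4))
print(M)
```

```text
(197, 301) -0.0427 [ 0.0069 -0.0427  0.0097]
(197, 301) 0.0427 [ 0.1311  0.0427 -0.2523]
(197, 350) -0.0427 [-0.0107 -0.0427  0.0039]
(197, 350) 0.0427 [ 0.1482  0.0427 -0.2467]
(427, 301) 0.0427 [0.0088 0.0427 0.0054]
(427, 301) -0.0427 [ 0.1327 -0.0427 -0.2555]
(427, 350) 0.0427 [-0.0082  0.0427 -0.0001]
(427, 350) -0.0427 [ 0.1502 -0.0427 -0.2499]
[[-5.37866168e-04 -9.61445306e-01 -2.74995697e-01  6.98628209e-02]
 [ 9.99999850e-01 -5.45955765e-04 -4.71261181e-05  6.13012253e-04]
 [-1.04826301e-04 -2.74995681e-01  9.61445456e-01 -1.23209178e-01]
 [ 0.00000000e+00  0.00000000e+00  0.00000000e+00  1.00000000e+00]]
```

```bash
python3 -m inch '[{"translation":[-0.06,0.05,-0.1],"delta_rot":[0,0.2,0],"jaw":0.3},{"translation":[0,0,0],"delta_rot":[0,0,0],"jaw":0.5},{"translation":[0,0,0],"delta_rot":[0,0,0],"jaw":0.5},{"translation":[0,0,0],"delta_rot":[0,0,0],"jaw":0.5},{"translation":[0,0,0],"delta_rot":[0,0,0],"jaw":0.5},{"translation":[0,0,0],"delta_rot":[0,0,0],"jaw":0.5}]' 50
```

```text
time: 4.2
tool_pos: [0.4844, -0.0235, 0.0357]
orientation: [0.996, -0.085, 0.0, 0.001]
wrist_force: [0.5, 0.3, -1.8]
grip_width: 0.0642
```

```bash
python3 -m inch '[{"translation":[0,0,1],"delta_rot":[0,0,0],"jaw":1},{"translation":[0,0,3],"delta_rot":[0,0,0],"jaw":1},{"translation":[0,0,4],"delta_rot":[0,0,0],"jaw":1},{"translation":[0,0,4],"delta_rot":[0,0,0],"jaw":1},{"translation":[1,-2,3.4],"delta_rot":[0,0,0],"jaw":1},{"translation":[1.3,-2.4,3],"delta_rot":[0,0,0],"jaw":1},{"translation":[1.5,-2.8,1],"delta_rot":[0,0,0],"jaw":1},{"translation":[1.5,-2.8,0],"delta_rot":[0,0,0],"jaw":1},{"translation":[1.5,-2.8,0],"delta_rot":[0,0,0],"jaw":1},{"translation":[1.5,-2.8,0],"delta_rot":[0,0,0],"jaw":1},{"translation":[0,0,0],"delta_rot":[0,0,0],"jaw":1},{"translation":[0,0,0],"delta_rot":[0,0,0],"jaw":1},{"translation":[0,0,0],"delta_rot":[0,0,0],"jaw":1}]' 50
python3 - <<'E'
from h import *
s=arm.sense();print(s['tool_pos'],s['wrist_force'],R.from_quat(s['orientation']).as_matrix().round(4))
c=cam('wrist');save(c[0],'w4')
E
```

```text
time: 5.28
tool_pos: [0.5632, -0.1867, 0.2495]
orientation: [0.997, -0.083, 0.0, 0.002]
wrist_force: [0.6, 0.3, -1.2]
grip_width: 0.0639
[ 0.56324378 -0.18672951  0.24952718] [ 0.56152838  0.28162184 -1.15717021] [[ 9.861e-01 -1.660e-01 -1.000e-04]
 [-1.660e-01 -9.861e-01 -4.200e-03]
 [ 6.000e-04  4.100e-03 -1.000e+00]]
```

View pics/w4.png

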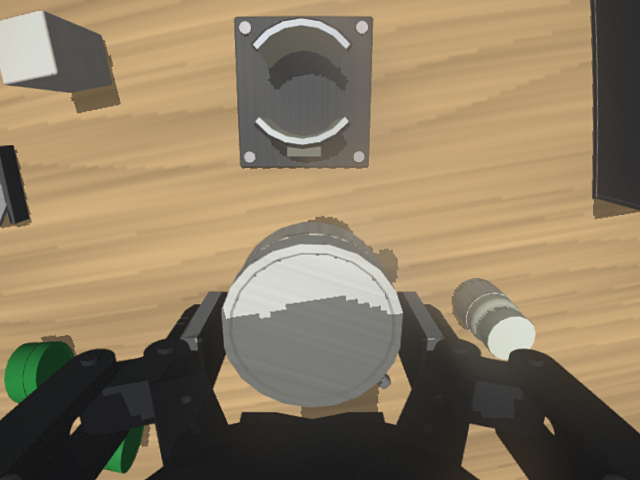

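Tin is held square in the jaws; the column's white rim arcs are visible around (300,33) and (302,130), the four screws at (245,28),(362,28),(359,157),(249,157).

Run:
```python
from h import *
c=cam('wrist')
print('held',fit(c,(215,230,408,412),.25,(40,90)))
S=onz([(245,28),(362,28),(359,157),(249,157)],.012,c);print(S.round(4),S.mean(0))
B=onz([(235,17),(372,17),(369,167),(241,168)],.010,c);print(B.round(4),B.mean(0))
for a,b in ((0,3),(1,2)):
    e=B[a]-B[b];print('x dir deg',np.degrees(np.arctan2(e[1],e[0])))
h=cv2.cvtColor(c[0],cv2.COLOR_RGB2HSV);m=((h[...,2]>185)&(h[...,1]<40)).astype(np.uint8)
k=np.zeros_like(m);k[10:150,250:352]=m[10:150,250:352]
n,l,st,ce=cv2.connectedComponentsWithStats(k)
for i in range(1,n):
    if st[i,4]>60: print(st[i],ce[i])
ids=[i for i in range(1,n) if st[i,4]>200]
P=np.concatenate([np.argwhere(l==i)[:,::-1] for i in ids]).astype(float)
Q=onz(P,.098,c)[:,:2]
A=np.c_[2*Q,np.ones(len(Q))];x=np.linalg.lstsq(A,(Q**2).sum(1),rcond=None)[0]
print('rim',x[:2],np.sqrt(x[2]+x[0]**2+x[1]**2)); r=np.linalg.norm(Q-x[:2],axis=1);print(np.percentile(r,[1,50,99]))
mids=[Q[np.isin(np.arange(len(P)),np.where(l[P[:,1].astype(int),P[:,0].astype(int)]==i)[0])].mean(0) for i in ids];print(mids)
d=mids[0]-mids[1];print('walldir',np.degrees(np.arctan2(d[1],d[0])))
```

```text
held (array([ 0.56488582, -0.18736282]), np.float64(0.03393166278993721), np.float64(0.0017467456145405394))
[[ 0.7232 -0.1567  0.012 ]
 [ 0.7065 -0.2554  0.012 ]
 [ 0.5982 -0.2376  0.012 ]
 [ 0.615  -0.1381  0.012 ]] [ 0.660716   -0.19695087  0.012     ]
[[ 0.7339 -0.1498  0.01  ]
 [ 0.7144 -0.2655  0.01  ]
 [ 0.5874 -0.2457  0.01  ]
 [ 0.6063 -0.1283  0.01  ]] [ 0.66050663 -0.19733903  0.01      ]
x dir deg -9.538008579815738
x dir deg -8.8585936752684
[254  18  96  30 665] [301.21052632  29.27218045]
[257 117  92  27 547] [302.06215722 132.57952468]
rim [ 0.66162967 -0.19752448] 0.0380616904826132
[0.03608573 0.03807325 0.03996781]
[array([ 0.694326  , -0.20246814]), array([ 0.62915383, -0.19171498])]
walldir -9.369171953376798
```

```bash
python3 -m inch '[{"translation":[2.5,-0.27,0],"delta_rot":[0,0,0],"jaw":1},{"translation":[3.5,-0.37,0],"delta_rot":[0,0,0],"jaw":1},{"translation":[2.5,-0.27,-1],"delta_rot":[0,0,0],"jaw":1},{"translation":[1.2,-0.12,-2.5],"delta_rot":[0,0,0],"jaw":1},{"translation":[0,0,-2.5],"delta_rot":[0,0,0],"jaw":1},{"translation":[0,0,-1.2],"delta_rot":[0,0,0],"jaw":1},{"translation":[0,0,0],"delta_rot":[0,0,0],"jaw":1},{"translation":[0,0,0],"delta_rot":[0,0,0],"jaw":1},{"translation":[0,0,0],"delta_rot":[0,0,0],"jaw":1}]' 50
python3 - <<'E'
from h import *
s=arm.sense();print(s['tool_pos'],s['wrist_force'],R.from_quat(s['orientation']).as_matrix().round(4))
E
```

```text
time: 6.13
tool_pos: [0.6602, -0.1838, 0.1767]
orientation: [0.997, -0.076, -0.002, -0.0]
wrist_force: [-0.3, -0.5, -1.6]
grip_width: 0.0639
[ 0.66024548 -0.18377563  0.17668099] [-0.32175412 -0.49664817 -1.55496296] [[ 9.884e-01 -1.519e-01 -4.500e-03]
 [-1.519e-01 -9.884e-01  1.200e-03]
 [-4.700e-03 -5.000e-04 -1.000e+00]]
```

```bash
python3 -m inch '[{"translation":[0.1,-1.0,-0.4],"delta_rot":[0,-0.2,-0.5],"jaw":1},{"translation":[0,-0.3,-0.4],"delta_rot":[0,0,0],"jaw":1},{"translation":[0,0,0],"delta_rot":[0,0,0],"jaw":1},{"translation":[0,0,0],"delta_rot":[0,0,0],"jaw":1}]' 50
python3 - <<'E'
from h import *
s=arm.sense();print(s['tool_pos'],s['wrist_force'],R.from_quat(s['orientation']).as_matrix().round(4))
E
```

```text
time: 6.47
tool_pos: [0.6617, -0.1989, 0.1725]
orientation: [0.997, -0.081, 0.002, 0.0]
wrist_force: [0.5, 0.4, -0.9]
grip_width: 0.0642
[ 0.66174913 -0.19890564  0.17251102] [ 0.50801459  0.39882812 -0.93361511] [[ 9.868e-01 -1.621e-01  4.300e-03]
 [-1.621e-01 -9.868e-01 -4.000e-04]
 [ 4.300e-03 -3.000e-04 -1.000e+00]]
```

Check with scene and side cameras that the tin hangs over the tube while nudging.

```bash
python3 -m inch '[{"translation":[-0.05,0.15,-1.0],"delta_rot":[0,0.2,0],"jaw":1},{"translation":[0,0,-1.0],"delta_rot":[0,0,0],"jaw":1},{"translation":[0,0,-0.8],"delta_rot":[0,0,0],"jaw":1},{"translation":[0,0,0],"delta_rot":[0,0,0],"jaw":1},{"translation":[0,0,0],"delta_rot":[0,0,0],"jaw":1}]' 50
python3 - <<'E'
from h import *
s=arm.sense();print(s['tool_pos'],s['wrist_force'],R.from_quat(s['orientation']).as_matrix().round(4))
a=cam('scene')[0][270:400,230:390];b=cam('side')[0][110:240,240:400];
save(np.hstack([cv2.resize(a,None,fx=2.5,fy=2.5),cv2.resize(b,None,fx=2.5,fy=2.5)]),'c1')
c=cam('wrist');save(c[0],'w5')
E
```

```text
time: 6.88
tool_pos: [0.661, -0.1978, 0.1422]
orientation: [0.997, -0.082, 0.001, 0.0]
wrist_force: [0.4, -0.4, -0.5]
grip_width: 0.064
[ 0.6609734  -0.19781018  0.1421506 ] [ 0.41313969 -0.38942896 -0.45545268] [[ 9.866e-01 -1.631e-01  1.300e-03]
 [-1.631e-01 -9.866e-01 -5.000e-04]
 [ 1.400e-03  3.000e-04 -1.000e+00]]
```

View pics/c1.png

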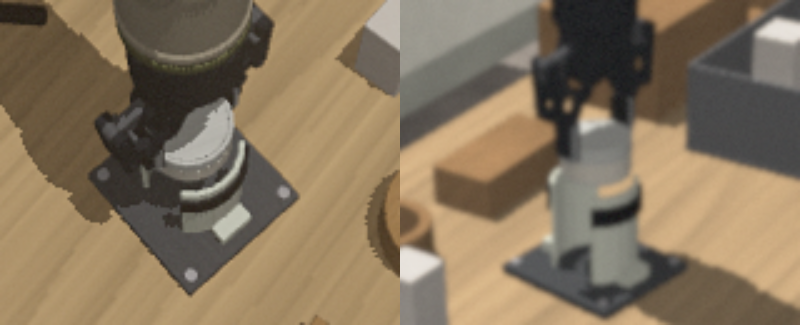

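View pics/w5.png

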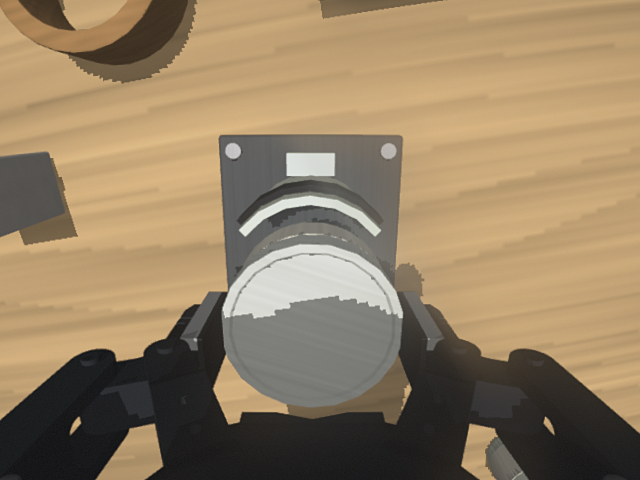

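The tin hangs centred just over the tube (wrist view: tin centre (312,325), wall arc (310,205)). Lowering.

```bash
python3 -m inch '[{"translation":[0.03,0.03,-0.9],"delta_rot":[0,0,0],"jaw":1},{"translation":[0,0,-0.9],"delta_rot":[0,0,0],"jaw":1},{"translation":[0,0,-0.9],"delta_rot":[0,0,0],"jaw":1},{"translation":[0,0,0],"delta_rot":[0,0,0],"jaw":1}]' 50;python3 - <<'E'
from h import *
s=arm.sense();print(s['tool_pos'],s['wrist_force'],R.from_quat(s['orientation']).as_matrix().round(4)[:,2])
E
```

```text
time: 7.37
tool_pos: [0.6623, -0.1975, 0.1145]
orientation: [0.997, -0.082, 0.002, 0.0]
wrist_force: [0.3, -0.4, -1.7]
grip_width: 0.064
[ 0.66233823 -0.19754573  0.11449553] [ 0.30459142 -0.39143389 -1.70330982] [ 0.0047 -0.0012 -1.    ]
```

```bash
python3 -m inch '[{"translation":[-0.08,0.02,-0.9],"delta_rot":[0,0.2,0],"jaw":1},{"translation":[0,0,-0.9],"delta_rot":[0,0,0],"jaw":1},{"translation":[0,0,-0.9],"delta_rot":[0,0,0],"jaw":1},{"translation":[0,0,-0.9],"delta_rot":[0,0,0],"jaw":1},{"translation":[0,0,0],"delta_rot":[0,0,0],"jaw":1}]' 50;python3 - <<'E'
from h import *
s=arm.sense();print(s['tool_pos'],s['wrist_force'],R.from_quat(s['orientation']).as_matrix().round(4)[:,2])
E
```

```text
time: 7.78
tool_pos: [0.661, -0.1972, 0.0735]
orientation: [0.997, -0.082, -0.0, 0.0]
wrist_force: [-0.6, 0.6, -0.1]
grip_width: 0.0642
[ 0.66096847 -0.19715399  0.07354006] [-0.6241406   0.63538054 -0.06585519] [-5.e-04 -9.e-04 -1.e+00]
```

```bash
python3 -m inch '[{"translation":[0.05,-0.02,-0.9],"delta_rot":[0,0,0],"jaw":1},{"translation":[0,0,-0.7],"delta_rot":[0,0,0],"jaw":1},{"translation":[0,0,-0.4],"delta_rot":[0,0,0],"jaw":1},{"translation":[0,0,0],"delta_rot":[0,0,0],"jaw":1}]' 50;python3 - <<'E'
from h import *
s=arm.sense();print(s['tool_pos'],s['wrist_force'],R.from_quat(s['orientation']).as_matrix().round(4)[:,2])
E
```

```text
time: 8.12
tool_pos: [0.6614, -0.1974, 0.0506]
orientation: [0.997, -0.082, -0.001, 0.0]
wrist_force: [-0.4, 0.2, -1.3]
grip_width: 0.0642
[ 0.661363   -0.1974041   0.05064111] [-0.42333625  0.2267568  -1.25600542] [-1.3e-03 -7.0e-04 -1.0e+00]
```

```bash
python3 -m inch '[{"translation":[0,0,-0.3],"delta_rot":[0,0,0],"jaw":1},{"translation":[0,0,0],"delta_rot":[0,0,0],"jaw":1},{"translation":[0,0,0],"delta_rot":[0,0,0],"jaw":0.12},{"translation":[0,0,0],"delta_rot":[0,0,0],"jaw":0.12},{"translation":[0,0,0],"delta_rot":[0,0,0],"jaw":0.12},{"translation":[0,0,0],"delta_rot":[0,0,0],"jaw":0.12}]' 50;python3 - <<'E'
from h import *
s=arm.sense();print(s['tool_pos'],s['wrist_force'],R.from_quat(s['orientation']).as_matrix().round(4)[:,2],s['grip_width'])
c=cam('wrist');save(c[0],'w6')
E
```

```text
time: 8.62
tool_pos: [0.6625, -0.1977, 0.0488]
orientation: [0.997, -0.082, 0.001, 0.001]
wrist_force: [0.3, -0.2, -0.3]
grip_width: 0.0753
[ 0.66247453 -0.19771483  0.04879536] [ 0.2538558  -0.15094989 -0.29447705] [ 0.0013 -0.0013 -1.    ] 0.075262421501532
```

View pics/w6.png

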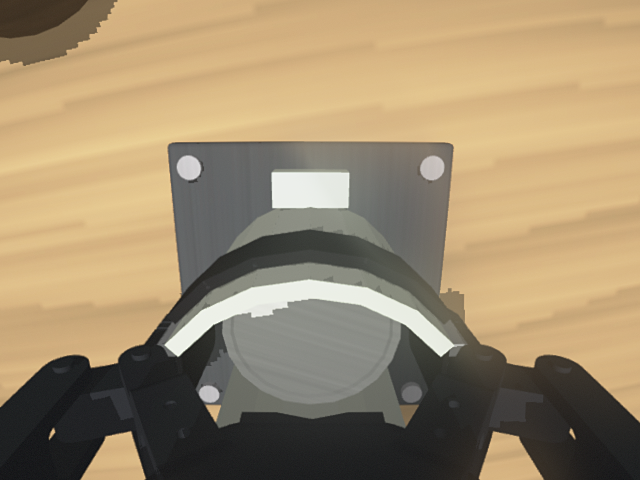

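Tin 1 released in the column, lying at the bottom (lid at (312,345)). Rising and going to view the cradle.

```bash
python3 -m inch '[{"translation":[0,0,1.5],"delta_rot":[0,0,0],"jaw":0.12},{"translation":[0,0,3.5],"delta_rot":[0,0,0],"jaw":0.12},{"translation":[0,0,4],"delta_rot":[0,0,0],"jaw":0.12},{"translation":[0,0,4],"delta_rot":[0,0,0],"jaw":0},{"translation":[-0.5,2,3],"delta_rot":[0,0,0],"jaw":0},{"translation":[-1,3.5,2],"delta_rot":[0,0,0],"jaw":0},{"translation":[-1,4,0],"delta_rot":[0,0,0],"jaw":0},{"translation":[-1,4,0],"delta_rot":[0,0,0],"jaw":0},{"translation":[-1,4,0],"delta_rot":[0,0,0],"jaw":0},{"translation":[-1,4,0],"delta_rot":[0,0,0],"jaw":0},{"translation":[-1,4,0],"delta_rot":[0,0,0],"jaw":0},{"translation":[-1,4,0],"delta_rot":[0,0,0],"jaw":0},{"translation":[-0.5,3.5,0],"delta_rot":[0,0,0],"jaw":0},{"translation":[0,0,0],"delta_rot":[0,0,0],"jaw":0},{"translation":[0,0,0],"delta_rot":[0,0,0],"jaw":0},{"translation":[0,0,0],"delta_rot":[0,0,0],"jaw":0}]' 50
python3 - <<'E'
from h import *
s=arm.sense();print(s['tool_pos'],s['wrist_force'],R.from_quat(s['orientation']).as_matrix().round(4))
c=cam('wrist');save(c[0],'w7')
a=cam('scene')[0][270:400,230:390];b=cam('side')[0][110:240,240:400];
save(np.hstack([cv2.resize(a,None,fx=2.5,fy=2.5),cv2.resize(b,None,fx=2.5,fy=2.5)]),'c2')
E
```

```text
time: 10.0
tool_pos: [0.5744, 0.1408, 0.259]
orientation: [0.996, -0.084, 0.011, -0.002]
wrist_force: [0.7, 0.5, -0.6]
grip_width: 0.0854
[0.57443398 0.14081762 0.25898599] [ 0.69320407  0.47078367 -0.6384015 ] [[ 0.9857 -0.1674  0.0216]
 [-0.1675 -0.9859  0.0022]
 [ 0.0209 -0.0058 -0.9998]]
```

View pics/w7.png

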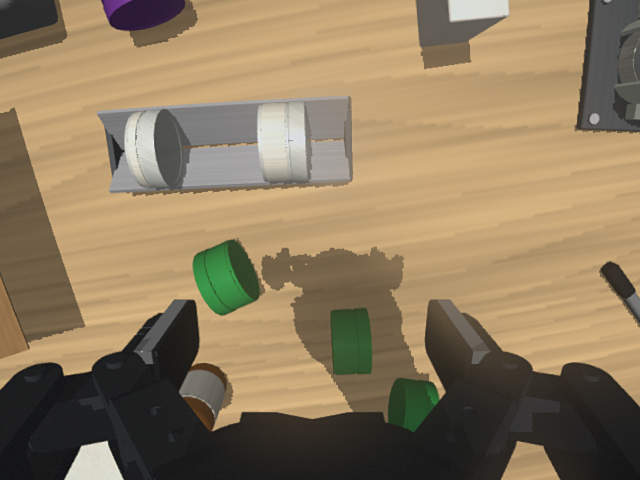

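View pics/c2.png

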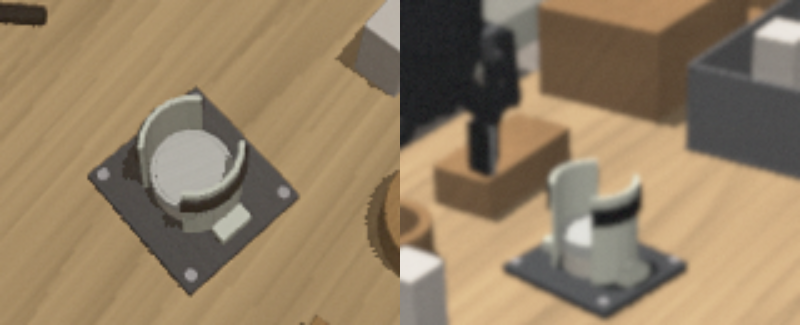

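Run:
```python
from h import *
c=cam('wrist'); print(c[3][:3,3])
E4=onz([(350,97),(352,183),(98,114),(111,192)],.039,c);print(E4.round(4))
e=E4[0]-E4[2];print(np.degrees(np.arctan2(e[1],e[0])));e=E4[1]-E4[3];print(np.degrees(np.arctan2(e[1],e[0])));print(E4.mean(0), np.linalg.norm(E4[0]-E4[1]))
print(onz([(258,142),(303,142)],.085,c))
print('bottle',onz((205,385),.05,c),'greens',onz([(225,277),(351,341),(413,400)],.03,c))
save(cv2.resize(c[0][80:210,80:380],None,fx=2.6,fy=2.6,interpolation=cv2.INTER_CUBIC),'z7')
```

```text
[0.64106603 0.12567061 0.38305672]
[[0.6672 0.0898 0.039 ]
 [0.5948 0.099  0.039 ]
 [0.6935 0.3077 0.039 ]
 [0.6251 0.3157 0.039 ]]
-96.88405344860709
-97.95670395607208
[0.64518506 0.20306688 0.039     ] 0.07297478718921735
[[0.64362989 0.16753995 0.085     ]
 [0.63773286 0.13423864 0.085     ]]
bottle [[0.42140876 0.27460807 0.05      ]] greens [[0.52455947 0.23325178 0.03      ]
 [0.43501342 0.12252029 0.03      ]
 [0.35187205 0.06662288 0.03      ]]
```

View pics/z7.png

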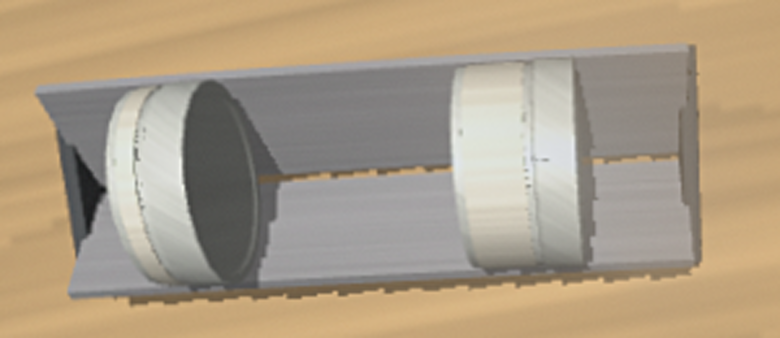

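Run:
```python
from h import *
print(arm.sense()['qpos'].round(3))
```

```text
[-0.35   0.422  0.021  1.92  -0.004  0.779 -2.072]
```

```bash
python3 -m inch '[{"translation":[0.5,0.05,0],"delta_rot":[0,1.2,6],"jaw":0},{"translation":[0.5,0.05,0],"delta_rot":[0,0,6.6],"jaw":0},{"translation":[0.5,0.05,0],"delta_rot":[0,0,6.6],"jaw":0},{"translation":[0.5,0.05,0],"delta_rot":[0,0,6.6],"jaw":0},{"translation":[0.5,0.05,0],"delta_rot":[0,0,6.6],"jaw":0},{"translation":[0.5,0.05,0],"delta_rot":[0,0,6.6],"jaw":0},{"translation":[0.5,0.05,0],"delta_rot":[0,0,6.6],"jaw":0},{"translation":[0.5,0.05,0],"delta_rot":[0,0,6.6],"jaw":0},{"translation":[0.5,0.05,0],"delta_rot":[0,0,6.6],"jaw":0},{"translation":[0.5,0.05,0],"delta_rot":[0,0,6.6],"jaw":0},{"translation":[0.5,0.05,0],"delta_rot":[0,0,6.6],"jaw":0},{"translation":[0.5,0.05,0],"delta_rot":[0,0,6.6],"jaw":0},{"translation":[0.5,0.05,0],"delta_rot":[0,0,6.6],"jaw":0},{"translation":[0.2,0.05,0],"delta_rot":[0,0,6.6],"jaw":0},{"translation":[0,0,0],"delta_rot":[0,0,0],"jaw":0},{"translation":[0,0,0],"delta_rot":[0,0,0],"jaw":0}]' 50
python3 - <<'E'
from h import *
s=arm.sense();print(s['tool_pos'],R.from_quat(s['orientation']).as_matrix().round(4),s['qpos'].round(2))
c=cam('wrist');save(c[0],'w8')
E
```

```text
time: 11.53
tool_pos: [0.6497, 0.1167, 0.2546]
orientation: [0.743, 0.669, -0.004, 0.003]
wrist_force: [0.4, -0.2, -0.5]
grip_width: 0.0854
[0.64971203 0.11665488 0.25458451] [[ 1.042e-01  9.946e-01 -1.600e-03]
 [ 9.945e-01 -1.042e-01 -1.020e-02]
 [-1.030e-02 -6.000e-04 -9.999e-01]] [-0.    0.55 -0.41  1.73  0.27  0.92 -0.63]
```

View pics/w8.png

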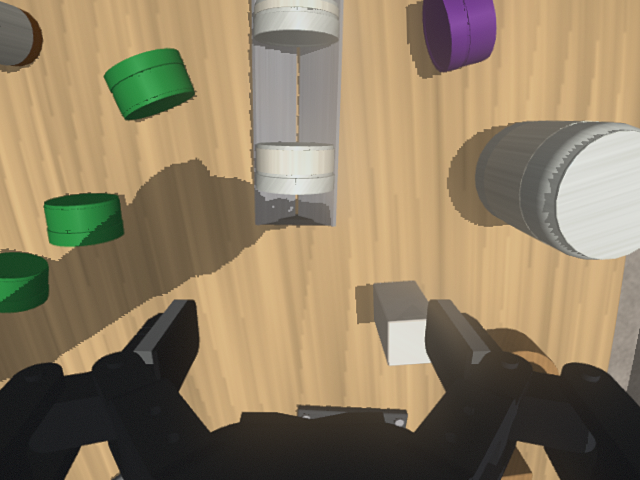

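Run:
```python
from h import *
c=cam('wrist')
E4=onz([(255,224),(335,226),(249,0),(341,0)],.039,c);print(E4.round(4))
m0=(E4[0]+E4[1])/2;m1=(E4[2]+E4[3])/2;e=m1-m0;print(m0,m1,np.degrees(np.arctan2(e[1],e[0])))
print(onz([(257,165),(334,165)],.055,c), onz([(296,143),(296,188)],.085,c))
save(cv2.resize(c[0][120:240,230:360],None,fx=4.5,fy=4.5,interpolation=cv2.INTER_CUBIC),'z8')
```

```text
[[0.5969 0.104  0.039 ]
 [0.6684 0.0946 0.039 ]
 [0.6177 0.286  0.039 ]
 [0.6899 0.2781 0.039 ]]
[0.6326603 0.0992955 0.039    ] [0.65382947 0.28201954 0.039     ] 83.39156078552901
[[0.60862718 0.15752899 0.055     ]
 [0.67171132 0.15079205 0.055     ]] [[0.64399343 0.17308919 0.085     ]
 [0.64013389 0.13990102 0.085     ]]
```

View pics/z8.png

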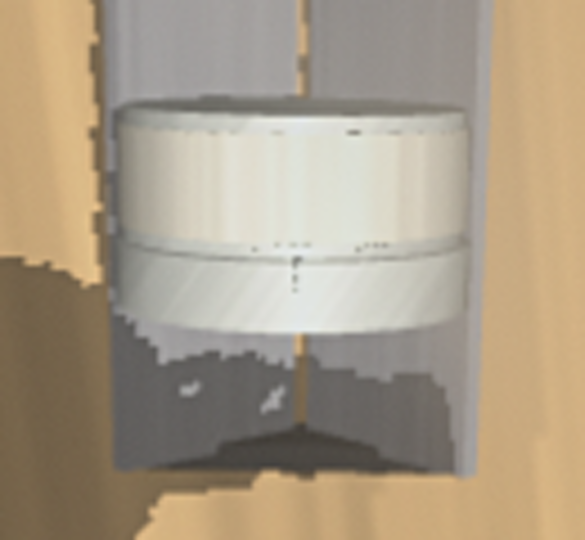

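Run:
```python
from h import *
c=cam('wrist')
P=onz([(296,148.5),(296,193.5)],.085,c);print(P,P.mean(0))
```

```text
[[0.64335029 0.16967309 0.085     ]
 [0.6394772  0.13623528 0.085     ]] [0.64141375 0.15295418 0.085     ]
```

```bash
python3 -m inch '[{"translation":[-0.1,0.4,0],"delta_rot":[6.2,-0.73,-0.4],"jaw":0},{"translation":[-0.1,0.4,0],"delta_rot":[6.2,-0.73,0],"jaw":0},{"translation":[-0.1,0.4,0],"delta_rot":[6.2,-0.73,0],"jaw":0},{"translation":[-0.1,0.4,0],"delta_rot":[6.2,-0.73,0],"jaw":0},{"translation":[-0.1,0.4,0],"delta_rot":[6.2,-0.73,0],"jaw":0},{"translation":[-0.1,0.4,0],"delta_rot":[6.2,-0.73,0],"jaw":0},{"translation":[-0.1,0.4,0],"delta_rot":[6.2,-0.73,0],"jaw":0},{"translation":[-0.1,0.3,0],"delta_rot":[6.2,-0.73,0],"jaw":0},{"translation":[0,0,0],"delta_rot":[0,0,0],"jaw":0},{"translation":[0,0,0],"delta_rot":[0,0,0],"jaw":0}]' 50
python3 - <<'E'
from h import *
s=arm.sense();print(s['tool_pos'],R.from_quat(s['orientation']).as_matrix().round(4),s['qpos'].round(2))
E
```

```text
time: 12.52
tool_pos: [0.6423, 0.1547, 0.2586]
orientation: [0.678, 0.593, 0.329, -0.284]
wrist_force: [-0.7, 0.8, 0.2]
grip_width: 0.0853
[0.64230742 0.15473977 0.25863022] [[ 0.0805  0.9908  0.1085]
 [ 0.6174 -0.135   0.775 ]
 [ 0.7826  0.0046 -0.6226]] [ 0.7   0.85 -1.08  1.91 -0.29  0.5   0.01]
```

```bash
python3 -m inch '[{"translation":[-0.1,-0.5,-3],"delta_rot":[0,0,0.8],"jaw":0},{"translation":[0,0,-3.5],"delta_rot":[0,0,0],"jaw":0},{"translation":[0,0,-3.5],"delta_rot":[0,0,0],"jaw":0},{"translation":[0,0,-2],"delta_rot":[0,0,0],"jaw":0},{"translation":[0,0,0],"delta_rot":[0,0,0],"jaw":0},{"translation":[0,0,0],"delta_rot":[0,0,0],"jaw":0}]' 50
python3 - <<'E'
from h import *
s=arm.sense();print(s['tool_pos'],R.from_quat(s['orientation']).as_matrix().round(4),s['qpos'].round(2))
c=cam('wrist');save(c[0],'w9')
b=cam('side')[0][150:350,100:400];save(cv2.resize(b,None,fx=2.5,fy=2.5),'s9')
E
```

```text
time: 13.02
tool_pos: [0.6441, 0.1539, 0.1408]
orientation: [0.674, 0.605, 0.321, -0.277]
wrist_force: [-0.1, 0.2, 0.4]
grip_width: 0.0854
[0.64406347 0.15387303 0.14077399] [[ 0.0628  0.9932  0.0978]
 [ 0.6384 -0.1153  0.761 ]
 [ 0.7671  0.0146 -0.6413]] [ 0.64  1.   -1.    1.95 -0.22  0.36  0.1 ]
```

View pics/w9.png

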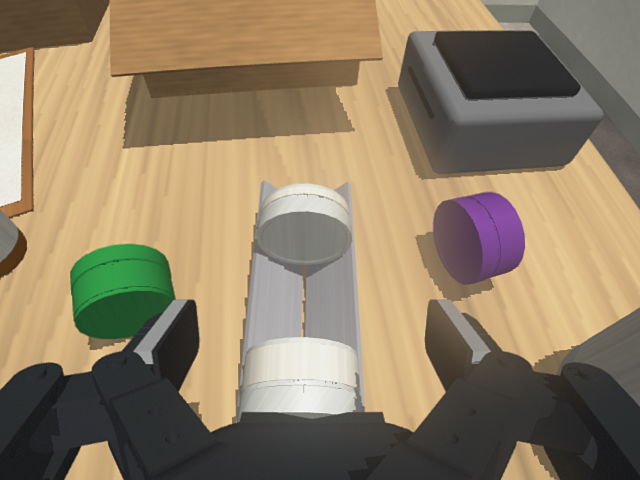

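View pics/s9.png

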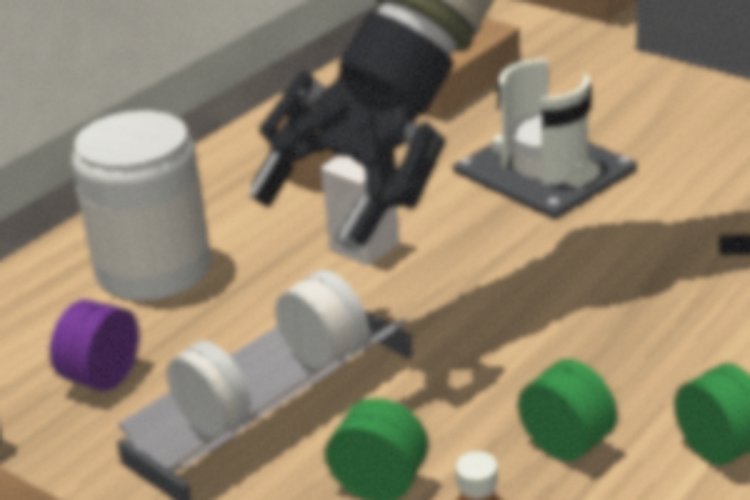

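```bash
python3 -m inch '[{"translation":[-0.35,-0.6,-2],"delta_rot":[0,0.8,0],"jaw":0},{"translation":[0,0,-2],"delta_rot":[0,0,0],"jaw":0},{"translation":[0,0,-1.5],"delta_rot":[0,0,0],"jaw":0},{"translation":[0,0,0],"delta_rot":[0,0,0],"jaw":0},{"translation":[0,0,0],"delta_rot":[0,0,0],"jaw":0}]' 50
python3 - <<'E'
from h import *
s=arm.sense();print(s['tool_pos'],s['wrist_force'],R.from_quat(s['orientation']).as_matrix().round(4),s['qpos'].round(2))
E
```

```text
time: 13.53
tool_pos: [0.6433, 0.1483, 0.089]
orientation: [0.675, 0.605, 0.318, -0.276]
wrist_force: [-1.0, -0.1, 0.8]
grip_width: 0.0853
[0.6432934  0.14834313 0.08901516] [-1.04060323 -0.06367825  0.8283352 ] [[ 0.0649  0.9934  0.095 ]
 [ 0.6419 -0.1144  0.7582]
 [ 0.7641  0.0117 -0.645 ]] [ 0.63  1.08 -0.97  1.95 -0.19  0.31  0.13]
```

```bash
python3 -m inch '[{"translation":[-0.3,0.05,-1.2],"delta_rot":[0,0.6,0],"jaw":0},{"translation":[0,0,-1.2],"delta_rot":[0,0,0],"jaw":0},{"translation":[0,0,-0.4],"delta_rot":[0,0,0],"jaw":0},{"translation":[0,0,0],"delta_rot":[0,0,0],"jaw":0}]' 50
python3 - <<'E'
from h import *
s=arm.sense();print(s['tool_pos'],s['wrist_force'],R.from_quat(s['orientation']).as_matrix().round(4),s['qpos'].round(2))
c=cam('wrist');save(c[0],'w10')
b=cam('side')[0][150:350,100:400];save(cv2.resize(b,None,fx=2.5,fy=2.5),'s10')
E
```

```text
time: 13.87
tool_pos: [0.6401, 0.1489, 0.0586]
orientation: [0.677, 0.603, 0.314, -0.28]
wrist_force: [0.4, -0.3, -0.9]
grip_width: 0.0853
[0.64012861 0.14891051 0.05859578] [ 0.3875517  -0.29079881 -0.85294083] [[ 7.420e-02  9.934e-01  8.790e-02]
 [ 6.413e-01 -1.151e-01  7.587e-01]
 [ 7.637e-01  1.000e-04 -6.455e-01]] [ 0.62  1.12 -0.95  1.95 -0.18  0.28  0.15]
```

View pics/w10.png

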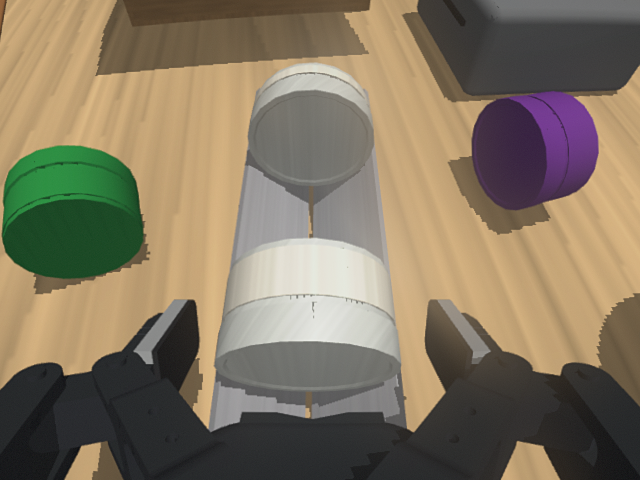

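View pics/s10.png

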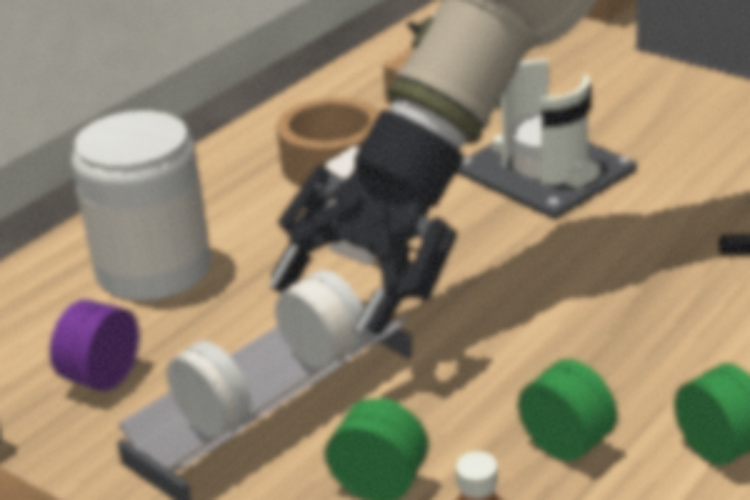

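```bash
python3 -m inch '[{"translation":[0,0,0],"delta_rot":[0,0,0],"jaw":0.2},{"translation":[0,0,0],"delta_rot":[0,0,0],"jaw":1},{"translation":[0,0,0],"delta_rot":[0,0,0],"jaw":1},{"translation":[0,0,0],"delta_rot":[0,0,0],"jaw":1},{"translation":[0,0,0],"delta_rot":[0,0,0],"jaw":1}]' 60
python3 - <<'E'
from h import *
s=arm.sense();print(s['tool_pos'],s['wrist_force'],s['grip_width'])
c=cam('wrist');save(c[0],'w11')
E
```

```text
time: 14.38
tool_pos: [0.6388, 0.1496, 0.0614]
orientation: [0.676, 0.604, 0.314, -0.281]
wrist_force: [0.1, 0.1, -1.2]
grip_width: 0.0643
[0.63881309 0.14960226 0.06144678] [ 0.05974372  0.14995205 -1.18025339] 0.06425237535758306
```

View pics/w11.png

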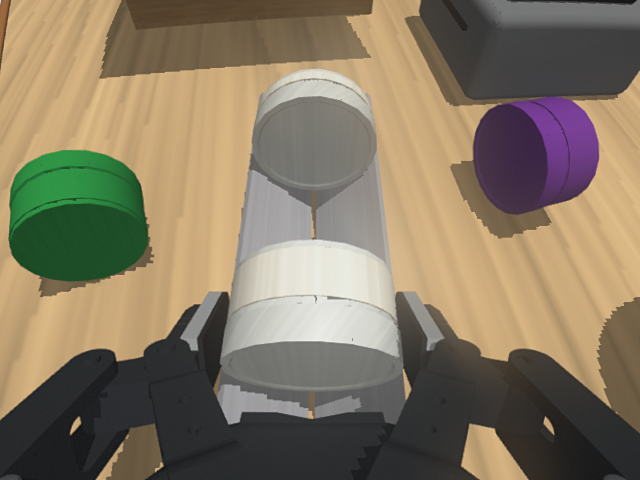

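```bash
python3 -m inch '[{"translation":[0,0,1],"delta_rot":[0,0,0],"jaw":1},{"translation":[0,0,2.5],"delta_rot":[0,0,0],"jaw":1},{"translation":[0,0,3.5],"delta_rot":[0,0,0],"jaw":1},{"translation":[0,0,3.5],"delta_rot":[0,0,0],"jaw":1},{"translation":[-0.5,-1,3],"delta_rot":[-4,0.47,0],"jaw":1},{"translation":[-0.8,-1.2,1],"delta_rot":[-6.6,0.78,0],"jaw":1},{"translation":[-0.8,-1.3,0],"delta_rot":[-6.6,0.78,0],"jaw":1},{"translation":[-0.8,-1.3,0],"delta_rot":[-6.6,0.78,0],"jaw":1},{"translation":[-0.8,-1.3,0],"delta_rot":[-6.6,0.78,0],"jaw":1},{"translation":[-0.8,-1.3,0],"delta_rot":[-6.6,0.78,0],"jaw":1},{"translation":[-0.8,-1.3,0],"delta_rot":[-6.6,0.78,0],"jaw":1},{"translation":[-0.8,-1.3,0],"delta_rot":[-6.6,0.78,0],"jaw":1},{"translation":[0,0,0],"delta_rot":[0,0,0],"jaw":1},{"translation":[0,0,0],"delta_rot":[0,0,0],"jaw":1}]' 60
python3 - <<'E'
from h import *
s=arm.sense();print(s['tool_pos'],s['wrist_force'],s['grip_width'],R.from_quat(s['orientation']).as_matrix().round(4),s['qpos'].round(2))
c=cam('wrist');save(c[0],'w12')
E
```

```text
time: 15.6
tool_pos: [0.5751, 0.048, 0.2263]
orientation: [0.749, 0.662, -0.008, 0.02]
wrist_force: [-0.7, -0.0, -2.4]
grip_width: 0.064
[0.57506331 0.04801809 0.22626209] [-0.67475535 -0.04825261 -2.44016229] 0.0639754054895062 [[ 0.124   0.9922  0.0153]
 [ 0.9915 -0.1232 -0.0412]
 [-0.039   0.0203 -0.999 ]] [-0.    0.46 -0.28  1.96  0.25  0.74 -0.57]
```

View pics/w12.png

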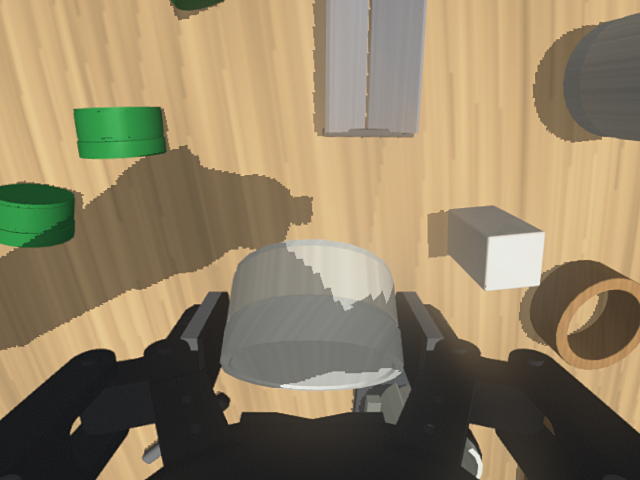

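```bash
python3 -m inch '[{"translation":[-0.6,-1,0],"delta_rot":[-6.2,1.4,0],"jaw":1},{"translation":[-0.8,-1.2,-1],"delta_rot":[-6.2,1.2,0],"jaw":1},{"translation":[-0.8,-1.2,-2],"delta_rot":[-6.2,0.73,0],"jaw":1},{"translation":[-0.8,-1.2,-2],"delta_rot":[-6.2,0.73,0],"jaw":1},{"translation":[-0.8,-1.2,-2],"delta_rot":[-6.2,0.73,0],"jaw":1},{"translation":[-0.5,-0.8,-2],"delta_rot":[-6.2,0.73,0],"jaw":1},{"translation":[0,0,0],"delta_rot":[0,0,0],"jaw":1},{"translation":[0,0,0],"delta_rot":[0,0,0],"jaw":1}]' 60
python3 - <<'E'
from h import *
s=arm.sense();print(s['tool_pos'],s['wrist_force'],s['grip_width'],R.from_quat(s['orientation']).as_matrix().round(4),s['qpos'].round(2))
c=cam('side');b=c[0][150:350,200:500];save(cv2.resize(b,None,fx=2.5,fy=2.5),'s13')
E
```

```text
time: 16.32
tool_pos: [0.5319, -0.0291, 0.1282]
orientation: [0.711, 0.616, -0.256, 0.223]
wrist_force: [0.1, -0.9, -1.3]
grip_width: 0.0638
[ 0.53193694 -0.02905089  0.12818706] [ 0.05388427 -0.88762423 -1.32935483] 0.06383579523823334 [[ 0.1105  0.9898 -0.0898]
 [ 0.7619 -0.1424 -0.6318]
 [-0.6382  0.0014 -0.7699]] [-0.42  0.71  0.05  2.07  0.74  0.9  -1.14]
```

View pics/s13.png

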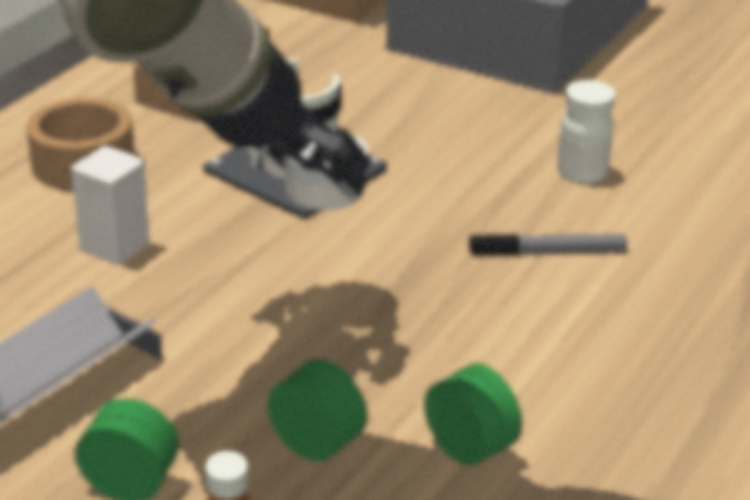

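```bash
python3 -m inch '[{"translation":[0,0,-2],"delta_rot":[0,0,0],"jaw":1},{"translation":[0,0,-3],"delta_rot":[0,0,0],"jaw":1},{"translation":[0,0,-2.5],"delta_rot":[0,0,0],"jaw":1},{"translation":[0,0,-1],"delta_rot":[0,0,0],"jaw":1},{"translation":[0,0,0],"delta_rot":[0,0,0],"jaw":1},{"translation":[0,0,0],"delta_rot":[0,0,0],"jaw":1}]' 60
python3 - <<'E'
from h import *
s=arm.sense();print(s['tool_pos'],s['wrist_force'],s['grip_width'],R.from_quat(s['orientation']).as_matrix().round(4),s['qpos'].round(2))
c=cam('side');b=c[0][150:350,200:500];save(cv2.resize(b,None,fx=2.5,fy=2.5),'s14')
E
```

```text
time: 16.87
tool_pos: [0.5376, -0.0331, 0.0486]
orientation: [0.723, 0.611, -0.243, 0.214]
wrist_force: [0.4, 0.1, -0.4]
grip_width: 0.0636
[ 0.53757978 -0.03309106  0.04856393] [ 0.40161665  0.13746218 -0.4035655 ] 0.06358466624484847 [[ 0.1359  0.9866 -0.0905]
 [ 0.7784 -0.1629 -0.6062]
 [-0.6128  0.012  -0.7901]] [-0.41  0.83  0.07  2.07  0.8   0.76 -1.25]
```

View pics/s14.png

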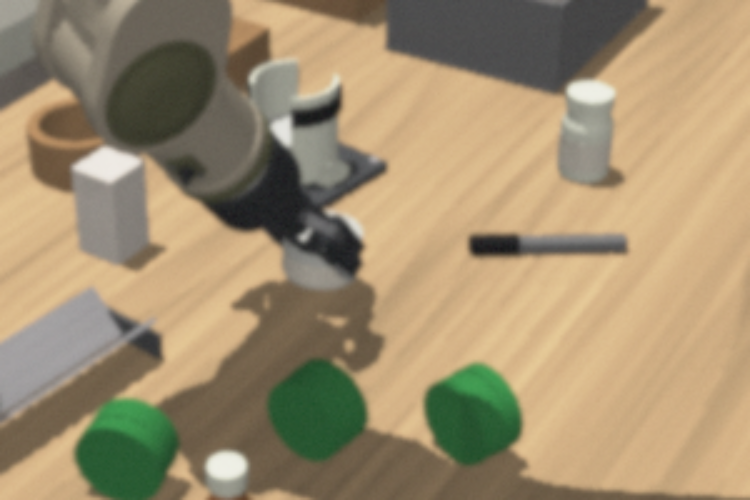

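```bash
python3 -m inch '[{"translation":[0,0,-0.8],"delta_rot":[-2,0.8,0],"jaw":1},{"translation":[0,0,-0.8],"delta_rot":[0,0,0],"jaw":1},{"translation":[0,0,-0.4],"delta_rot":[0,0,0],"jaw":1},{"translation":[0,0,0],"delta_rot":[0,0,0],"jaw":1},{"translation":[0,0,0],"delta_rot":[0,0,0],"jaw":1}]' 60
python3 - <<'E'
from h import *
s=arm.sense();print(s['tool_pos'],s['wrist_force'],s['grip_width'],R.from_quat(s['orientation']).as_matrix().round(4))
E
```

```text
time: 17.33
tool_pos: [0.5404, -0.034, 0.0344]
orientation: [0.72, 0.606, -0.254, 0.222]
wrist_force: [0.0, -0.0, -0.0]
grip_width: 0.0639
[ 0.54044803 -0.03401198  0.0343857 ] [ 0.03018128 -0.04558831 -0.02313577] 0.06393135138540351 [[ 0.1366  0.9859 -0.0966]
 [ 0.7597 -0.1668 -0.6285]
 [-0.6357  0.0125 -0.7718]]
```

```bash
python3 -m inch '[{"translation":[0,0,-0.7],"delta_rot":[0,0.5,0],"jaw":1},{"translation":[0,0,-0.3],"delta_rot":[0,0,0],"jaw":1},{"translation":[0,0,0],"delta_rot":[0,0,0],"jaw":1}]' 60
python3 - <<'E'
from h import *
s=arm.sense();print(s['tool_pos'],s['wrist_force'],s['grip_width'])
c=cam('side');b=c[0][200:300,270:420];save(cv2.resize(b,None,fx=5,fy=5),'s15')
E
```

```text
time: 17.58
tool_pos: [0.5409, -0.034, 0.0249]
orientation: [0.719, 0.607, -0.256, 0.22]
wrist_force: [-1.0, 1.2, -0.1]
grip_width: 0.0637
[ 0.54089723 -0.03399727  0.02490323] [-1.03303615  1.20900839 -0.1106704 ] 0.06369835054392371
```

View pics/s15.png

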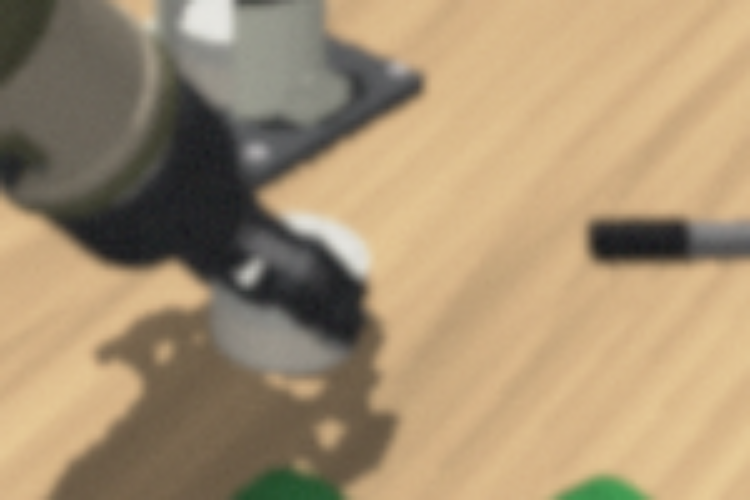

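```bash
python3 -m inch '[{"translation":[0,0,-0.25],"delta_rot":[0,0,0],"jaw":1},{"translation":[0,0,0],"delta_rot":[0,0,0],"jaw":1}]' 60; python3 -m inch '[{"translation":[0,0,-0.2],"delta_rot":[0,0,0],"jaw":1},{"translation":[0,0,0],"delta_rot":[0,0,0],"jaw":1}]' 60
```

```text
time: 17.8
tool_pos: [0.541, -0.0339, 0.0251]
orientation: [0.719, 0.607, -0.258, 0.221]
wrist_force: [0.6, 1.1, -1.1]
grip_width: 0.0638
time: 17.97
tool_pos: [0.5412, -0.0337, 0.025]
orientation: [0.719, 0.606, -0.258, 0.222]
wrist_force: [0.1, -0.1, -2.3]
grip_width: 0.0643
```

```bash
python3 -m inch '[{"translation":[0,0,0],"delta_rot":[0,0,0],"jaw":0.1},{"translation":[0,0,0],"delta_rot":[0,0,0],"jaw":0},{"translation":[0,0,0],"delta_rot":[0,0,0],"jaw":0},{"translation":[0,0,0],"delta_rot":[0,0,0],"jaw":0},{"translation":[0.1,1.2,1.6],"delta_rot":[0,0,0],"jaw":0},{"translation":[0.2,2,2.5],"delta_rot":[0,0,0],"jaw":0},{"translation":[0.2,2,2.5],"delta_rot":[0,0,0],"jaw":0},{"translation":[0,1,3.5],"delta_rot":[0,0,0],"jaw":0},{"translation":[0,0,4],"delta_rot":[0,0,0],"jaw":0},{"translation":[0,0,3],"delta_rot":[0,0,0],"jaw":0},{"translation":[0,0,0],"delta_rot":[0,0,0],"jaw":0}]' 60
python3 - <<'E'
from h import *
s=arm.sense();print(s['tool_pos'],s['wrist_force'],s['grip_width'],R.from_quat(s['orientation']).as_matrix().round(4),s['qpos'].round(2))
c=cam('wrist');save(c[0],'w16')
c=cam('scene');save(c[0],'sc16')
E
```

```text
time: 18.88
tool_pos: [0.5431, 0.0292, 0.2]
orientation: [0.718, 0.606, -0.262, 0.22]
wrist_force: [0.4, -0.2, -0.2]
grip_width: 0.0851
[0.54311191 0.02920489 0.19998236] [ 0.37699893 -0.17032592 -0.18678924] 0.0851146828634652 [[ 0.127   0.9859 -0.109 ]
 [ 0.7548 -0.1673 -0.6343]
 [-0.6436 -0.0017 -0.7654]] [-0.46  0.62  0.    1.95  0.62  1.11 -1.06]
```

View pics/w16.png

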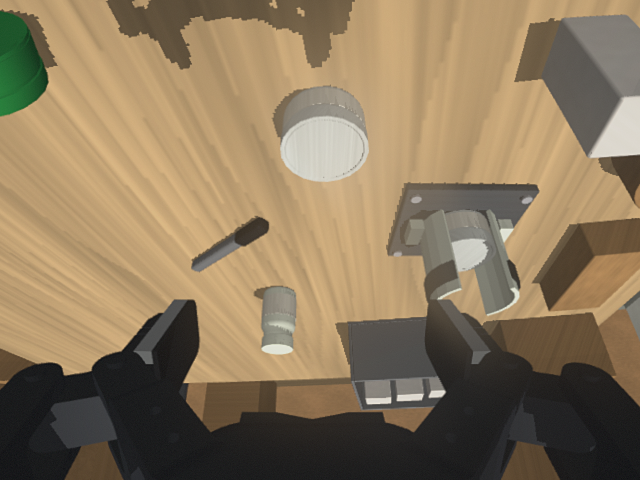

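View pics/sc16.png

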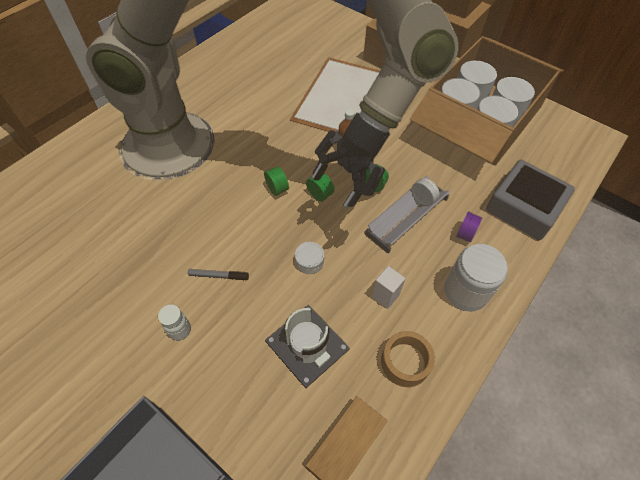

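Thick tin lies flat, lid ellipse centred about (324,148) in the wrist view; the column holds tin 1.

```bash
python3 - <<'E'
from h import *
c=cam('wrist'); print(onz((324,148),.036,c)); 
P=onz([(281,140),(368,143),(325,116),(323,181)],.036,c);print(P)
c=cam('scene'); print(fit(c,(280,235,335,285),.036,(45,120)), onz((309,252.5),.036,c))
E
python3 -m inch '[{"translation":[0,-0.8,1],"delta_rot":[6.5,-0.9,0],"jaw":0},{"translation":[0,-0.8,1],"delta_rot":[6.5,-0.9,0],"jaw":0},{"translation":[0,-0.8,1],"delta_rot":[6.5,-0.9,0],"jaw":0},{"translation":[0,-0.8,1],"delta_rot":[6.5,-0.9,0],"jaw":0},{"translation":[0,-0.8,0],"delta_rot":[6.5,-0.9,0],"jaw":0},{"translation":[0,-0.8,0],"delta_rot":[6.5,-0.9,0],"jaw":0},{"translation":[0,0,0],"delta_rot":[0,0,-6.5],"jaw":0},{"translation":[0,0,0],"delta_rot":[0,0,-6.5],"jaw":0},{"translation":[0,0,0],"delta_rot":[0,0,-6.5],"jaw":0},{"translation":[0,0,0],"delta_rot":[0,0,-6.5],"jaw":0},{"translation":[0,0,0],"delta_rot":[0,0,-6.5],"jaw":0},{"translation":[0,0,0],"delta_rot":[0,0,-6.5],"jaw":0},{"translation":[0,0,0],"delta_rot":[0,0,-6.5],"jaw":0},{"translation":[0,0,0],"delta_rot":[0,0,-6.5],"jaw":0},{"translation":[0,0,0],"delta_rot":[0,0,-6.5],"jaw":0},{"translation":[0,0,0],"delta_rot":[0,0,-6.5],"jaw":0},{"translation":[0,0,0],"delta_rot":[0,0,-6.5],"jaw":0},{"translation":[0,0,0],"delta_rot":[0,0,-6.5],"jaw":0},{"translation":[0,0,0],"delta_rot":[0,0,-6.5],"jaw":0},{"translation":[0,0,0],"delta_rot":[0,0,0],"jaw":0}]' 60
python3 - <<'E'
from h import *
s=arm.sense();print(s['tool_pos'],s['wrist_force'],s['grip_width'],R.from_quat(s['orientation']).as_matrix().round(4),s['qpos'].round(2))
c=cam('wrist');save(c[0],'w17')
E
```

```text
[[ 0.53932123 -0.03530656  0.036     ]]
[[ 0.51037142 -0.02272986  0.036     ]
 [ 0.57102333 -0.03557441  0.036     ]
 [ 0.54406974 -0.0070575   0.036     ]
 [ 0.53348995 -0.07019692  0.036     ]]
(array([ 0.54009535, -0.04170315]), np.float64(0.03279878546372369), np.float64(0.00034647274272815655)) [[ 0.53721505 -0.03852676  0.036     ]]
time: 20.75
tool_pos: [0.5281, -0.0384, 0.1981]
orientation: [0.997, -0.073, -0.013, -0.022]
wrist_force: [-0.2, -0.6, 0.8]
grip_width: 0.0853
[ 0.52805843 -0.03835932  0.19813733] [-0.15539751 -0.64058935  0.7908189 ] 0.0853299692566018 [[ 0.9891 -0.1452 -0.0231]
 [-0.1441 -0.9885  0.0456]
 [-0.0295 -0.0417 -0.9987]] [-0.11  0.45  0.14  2.09 -0.18  0.64 -1.55]
```

View pics/w17.png

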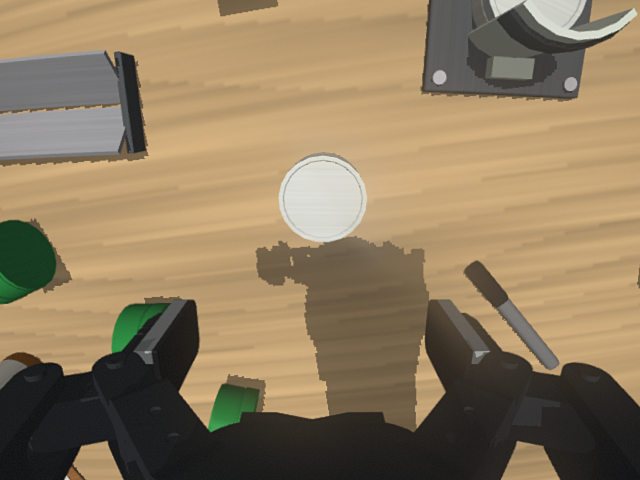

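```bash
python3 -m inch '[{"translation":[1.1,-0.2,-1],"delta_rot":[-2.6,-1.3,-1],"jaw":0},{"translation":[0,0,0],"delta_rot":[0,0,0],"jaw":0},{"translation":[0,0,0],"delta_rot":[0,0,0],"jaw":0}]' 60
python3 - <<'E'
from h import *
s=arm.sense();print(s['tool_pos'],R.from_quat(s['orientation']).as_matrix().round(4))
c=cam('wrist');save(c[0],'w18'); print(fit(c,(240,140,400,250),.036))
E
```

```text
time: 21.05
tool_pos: [0.5379, -0.041, 0.1853]
orientation: [0.997, -0.073, -0.003, 0.001]
wrist_force: [-0.9, -0.4, 0.2]
grip_width: 0.0857
[ 0.53792198 -0.04097719  0.18530181] [[ 0.9894 -0.1453 -0.0059]
 [-0.1453 -0.9894 -0.0019]
 [-0.0056  0.0027 -1.    ]]
(array([ 0.54138684, -0.04223856]), np.float64(0.03303180072809874), np.float64(0.0006850922064573316))
```

```bash
python3 -m inch '[{"translation":[0.25,-0.1,-2.5],"delta_rot":[0,-0.3,-1],"jaw":0},{"translation":[0,0,-3.5],"delta_rot":[0,0,0],"jaw":0},{"translation":[0,0,-3],"delta_rot":[0,0,0],"jaw":0},{"translation":[0,0,-1],"delta_rot":[0,0,0],"jaw":0},{"translation":[0,0,0],"delta_rot":[0,0,0],"jaw":0},{"translation":[0,0,0],"delta_rot":[0,0,0],"jaw":0}]' 60
python3 - <<'E'
from h import *
s=arm.sense();print(s['tool_pos'],R.from_quat(s['orientation']).as_matrix().round(4))
c=cam('wrist');save(c[0],'w19')
E
```

```text
time: 21.6
tool_pos: [0.5409, -0.0428, 0.0848]
orientation: [0.997, -0.078, 0.0, -0.002]
wrist_force: [0.9, -0.0, 0.7]
grip_width: 0.0851
[ 0.54086104 -0.04280834  0.08477526] [[ 9.878e-01 -1.558e-01  9.000e-04]
 [-1.559e-01 -9.878e-01  4.000e-03]
 [ 2.000e-04 -4.000e-03 -1.000e+00]]
```

View pics/w19.png

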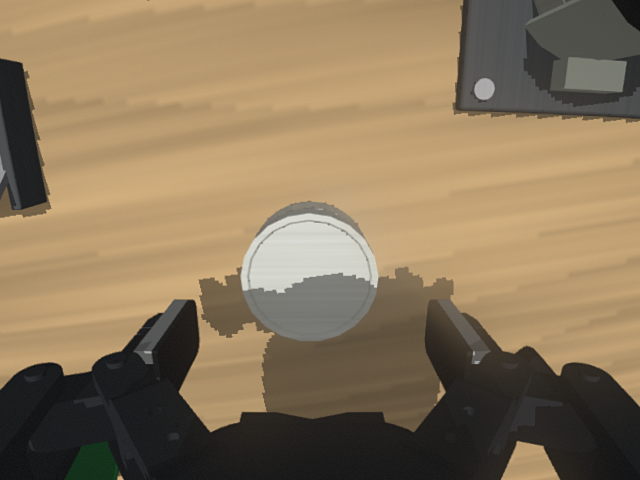

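```bash
python3 - <<'E'
from h import *
c=cam('wrist');print(onz([(242,275),(378,275),(310,213),(310,341),(310,277)],.036,c).round(4))
E
python3 -m inch '[{"translation":[0,0.05,-1.8],"delta_rot":[-0.2,0,-0.4],"jaw":0},{"translation":[0,0,-1.7],"delta_rot":[0,0,0],"jaw":0},{"translation":[0,0,-1],"delta_rot":[0,0,0],"jaw":0},{"translation":[0,0,0],"delta_rot":[0,0,0],"jaw":0},{"translation":[0,0,0],"delta_rot":[0,0,0],"jaw":0}]' 60
python3 - <<'E'
from h import *
s=arm.sense();print(s['tool_pos'],R.from_quat(s['orientation']).as_matrix().round(4))
E
```

```text
[[ 0.548  -0.0106  0.036 ]
 [ 0.538  -0.0748  0.036 ]
 [ 0.5728 -0.0475  0.036 ]
 [ 0.5078 -0.0371  0.036 ]
 [ 0.542  -0.0426  0.036 ]]
time: 22.12
tool_pos: [0.5459, -0.0424, 0.0468]
orientation: [0.997, -0.081, 0.007, -0.001]
wrist_force: [-0.1, -0.3, 0.9]
grip_width: 0.0853
[ 0.54593898 -0.04239391  0.04677382] [[ 9.866e-01 -1.623e-01  1.490e-02]
 [-1.623e-01 -9.867e-01  6.000e-04]
 [ 1.460e-02 -3.100e-03 -9.999e-01]]
```

```bash
python3 -m inch '[{"translation":[-0.45,0,-0.8],"delta_rot":[0,0.8,0],"jaw":0},{"translation":[0,0,-0.7],"delta_rot":[0,0,0],"jaw":0},{"translation":[0,0,0],"delta_rot":[0,0,0],"jaw":0},{"translation":[0,0,0],"delta_rot":[0,0,0],"jaw":0}]' 60
python3 - <<'E'
from h import *
s=arm.sense();print(s['tool_pos'],s['wrist_force'],R.from_quat(s['orientation']).as_matrix().round(4))
c=cam('wrist');save(c[0],'w20')
E
```

```text
time: 22.45
tool_pos: [0.5423, -0.0424, 0.0332]
orientation: [0.997, -0.081, 0.002, -0.001]
wrist_force: [-0.2, -0.4, -1.0]
grip_width: 0.0854
[ 0.54231186 -0.04237584  0.03322672] [-0.1558385  -0.38159325 -1.0318635 ] [[ 9.868e-01 -1.620e-01  3.100e-03]
 [-1.620e-01 -9.868e-01  8.000e-04]
 [ 2.900e-03 -1.200e-03 -1.000e+00]]
```

View pics/w20.png

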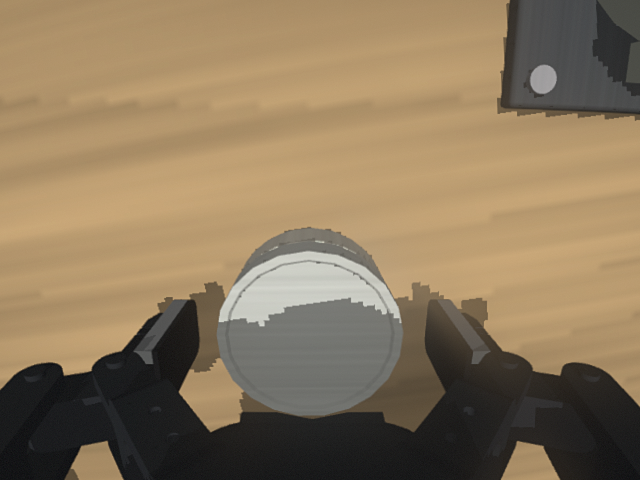

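```bash
python3 - <<'E'
from h import *
c=cam('wrist');P=onz([(218,330),(402,330),(310,252),(310,416)],.036,c);print(P.round(4),(P[0]+P[1])/2,(P[2]+P[3])/2)
E
python3 -m inch '[{"translation":[-0.05,0,0],"delta_rot":[0,0.2,0],"jaw":0.2},{"translation":[0,0,0],"delta_rot":[0,0,0],"jaw":1},{"translation":[0,0,0],"delta_rot":[0,0,0],"jaw":1},{"translation":[0,0,0],"delta_rot":[0,0,0],"jaw":1},{"translation":[0,0,0],"delta_rot":[0,0,0],"jaw":1}]' 60
python3 - <<'E'
from h import *
s=arm.sense();print(s['tool_pos'],s['wrist_force'],R.from_quat(s['orientation']).as_matrix().round(4))
c=cam('wrist');save(c[0],'w21')
E
```

```text
[[ 0.5491 -0.0108  0.036 ]
 [ 0.5387 -0.0744  0.036 ]
 [ 0.5723 -0.0473  0.036 ]
 [ 0.5078 -0.0366  0.036 ]] [ 0.54392249 -0.04261381  0.036     ] [ 0.54001734 -0.04198101  0.036     ]
time: 22.97
tool_pos: [0.5421, -0.0423, 0.0344]
orientation: [0.997, -0.081, 0.0, -0.0]
wrist_force: [-0.3, -0.4, -1.3]
grip_width: 0.0637
[ 0.54212052 -0.0422831   0.03439548] [-0.32973412 -0.42682    -1.27123621] [[ 9.868e-01 -1.619e-01  4.000e-04]
 [-1.619e-01 -9.868e-01  9.000e-04]
 [ 3.000e-04 -1.000e-03 -1.000e+00]]
```

View pics/w21.png

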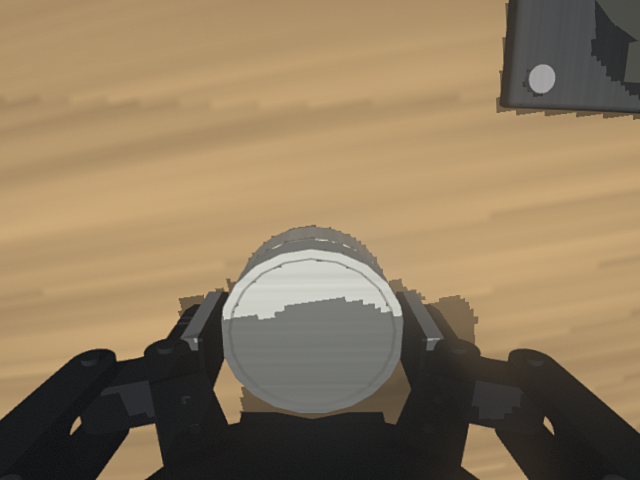

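```bash
python3 -m inch '[{"translation":[0,0,1],"delta_rot":[0,0,0],"jaw":1},{"translation":[0,0,3],"delta_rot":[0,0,0],"jaw":1},{"translation":[0,0,4],"delta_rot":[0,0,0],"jaw":1},{"translation":[0,0,4],"delta_rot":[0,0,0],"jaw":1},{"translation":[1,-1.3,3],"delta_rot":[0,0,0],"jaw":1},{"translation":[2,-2.6,1],"delta_rot":[0,0,0],"jaw":1},{"translation":[2.2,-2.8,0],"delta_rot":[0,0,0],"jaw":1},{"translation":[2.2,-2.8,0],"delta_rot":[0,0,0],"jaw":1},{"translation":[2,-2.6,0],"delta_rot":[0,0,0],"jaw":1},{"translation":[1,-1.3,0],"delta_rot":[0,0,0],"jaw":1},{"translation":[0,0,0],"delta_rot":[0,0,0],"jaw":1},{"translation":[0,0,0],"delta_rot":[0,0,0],"jaw":1}]' 60
python3 - <<'E'
from h import *
s=arm.sense();print(s['tool_pos'],s['wrist_force'],s['grip_width'],R.from_quat(s['orientation']).as_matrix().round(4))
E
```

```text
time: 24.02
tool_pos: [0.6444, -0.182, 0.2113]
orientation: [0.997, -0.08, -0.0, 0.0]
wrist_force: [-0.4, 0.7, -1.4]
grip_width: 0.0641
[ 0.64444149 -0.18198872  0.21132507] [-0.42531135  0.72298903 -1.38605886] 0.06412132098123872 [[ 9.873e-01 -1.586e-01 -9.000e-04]
 [-1.586e-01 -9.873e-01 -1.000e-04]
 [-8.000e-04  2.000e-04 -1.000e+00]]
```

```bash
python3 -m inch '[{"translation":[0.9,-0.8,-1],"delta_rot":[0,0,-0.2],"jaw":1},{"translation":[0.85,-0.75,-1.5],"delta_rot":[0,0,0],"jaw":1},{"translation":[0,0,-1.5],"delta_rot":[0,0,0],"jaw":1},{"translation":[0,0,-1],"delta_rot":[0,0,0],"jaw":1},{"translation":[0,0,0],"delta_rot":[0,0,0],"jaw":1},{"translation":[0,0,0],"delta_rot":[0,0,0],"jaw":1}]' 60
python3 - <<'E'
from h import *
s=arm.sense();print(s['tool_pos'],s['wrist_force'],s['grip_width'],R.from_quat(s['orientation']).as_matrix().round(4))
E
```

```text
time: 24.52
tool_pos: [0.6616, -0.195, 0.1558]
orientation: [0.997, -0.08, -0.002, -0.001]
wrist_force: [0.6, -0.4, -0.6]
grip_width: 0.0638
[ 0.66162779 -0.1950466   0.15581988] [ 0.57246041 -0.43413536 -0.5613839 ] 0.06377034225111755 [[ 0.9873 -0.1588 -0.0044]
 [-0.1588 -0.9873  0.0023]
 [-0.0047 -0.0016 -1.    ]]
```

```bash
python3 -m inch '[{"translation":[0.02,-0.24,-0.7],"delta_rot":[-0.1,-0.25,-0.2],"jaw":1},{"translation":[0,0,-0.6],"delta_rot":[0,0,0],"jaw":1},{"translation":[0,0,0],"delta_rot":[0,0,0],"jaw":1},{"translation":[0,0,0],"delta_rot":[0,0,0],"jaw":1}]' 60
python3 - <<'E'
from h import *
s=arm.sense();print(s['tool_pos'],s['wrist_force'],s['grip_width'],R.from_quat(s['orientation']).as_matrix().round(4))
c=cam('wrist');save(c[0],'w22')
E
```

```text
time: 24.85
tool_pos: [0.6619, -0.1966, 0.1416]
orientation: [0.997, -0.081, -0.0, -0.0]
wrist_force: [-0.0, 0.5, -1.2]
grip_width: 0.0637
[ 0.66189261 -0.196619    0.14163362] [-0.02905122  0.51724722 -1.17711002] 0.06370280046838726 [[ 9.869e-01 -1.612e-01  0.000e+00]
 [-1.612e-01 -9.869e-01  8.000e-04]
 [-1.000e-04 -8.000e-04 -1.000e+00]]
```

View pics/w22.png

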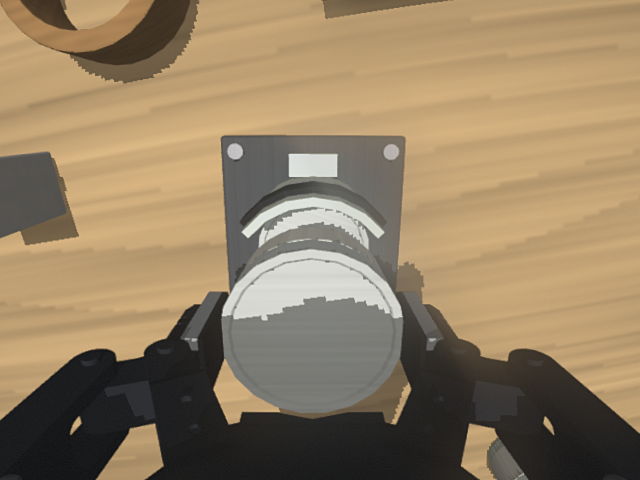

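The second tin is centred over the tube (wall arc at (313,205), tin 1 visible below). Lowering.

```bash
python3 -m inch '[{"translation":[-0.02,-0.08,-0.8],"delta_rot":[0,0,0],"jaw":1},{"translation":[0,0,-0.9],"delta_rot":[0,0,0],"jaw":1},{"translation":[0,0,-0.8],"delta_rot":[0,0,0],"jaw":1},{"translation":[0,0,0],"delta_rot":[0,0,0],"jaw":1}]' 60
python3 - <<'E'
from h import *
s=arm.sense();print(s['tool_pos'],s['wrist_force'],s['grip_width'],R.from_quat(s['orientation']).as_matrix().round(4)[:,2])
E
```

```text
time: 25.23
tool_pos: [0.6623, -0.1974, 0.1157]
orientation: [0.997, -0.081, 0.001, -0.0]
wrist_force: [-1.4, 0.2, -1.7]
grip_width: 0.0638
[ 0.66226171 -0.19744194  0.11573798] [-1.36175327  0.2042513  -1.70590397] 0.06376120648737521 [ 2.6e-03  5.0e-04 -1.0e+00]
```

```bash
python3 -m inch '[{"translation":[-0.05,0,-0.9],"delta_rot":[0,0.1,0],"jaw":1},{"translation":[0,0,-0.9],"delta_rot":[0,0,0],"jaw":1},{"translation":[0,0,-0.7],"delta_rot":[0,0,0],"jaw":1},{"translation":[0,0,0],"delta_rot":[0,0,0],"jaw":1}]' 60
python3 - <<'E'
from h import *
s=arm.sense();print(s['tool_pos'],s['wrist_force'],s['grip_width'],R.from_quat(s['orientation']).as_matrix().round(4)[:,2])
E
```

```text
time: 25.57
tool_pos: [0.6614, -0.1973, 0.0873]
orientation: [0.997, -0.081, -0.0, -0.0]
wrist_force: [-0.7, 0.0, -1.1]
grip_width: 0.0637
[ 0.66135246 -0.19734369  0.08725682] [-0.73110316  0.03455427 -1.14450671] 0.063742182471264 [-4.e-04  8.e-04 -1.e+00]
```

Bottom is about 7 mm above tin 1's lid; lower the rest, then open gently.

```bash
python3 -m inch '[{"translation":[0,0,-0.3],"delta_rot":[0,0,0],"jaw":1},{"translation":[0,0,-0.2],"delta_rot":[0,0,0],"jaw":1},{"translation":[0,0,0],"delta_rot":[0,0,0],"jaw":1}]' 60
python3 -m inch '[{"translation":[0,0,-0.15],"delta_rot":[0,0,0],"jaw":1},{"translation":[0,0,0],"delta_rot":[0,0,0],"jaw":1}]' 60
```

```text
time: 25.82
tool_pos: [0.6612, -0.1973, 0.0809]
orientation: [0.997, -0.081, -0.001, -0.0]
wrist_force: [-1.0, -0.4, -1.1]
grip_width: 0.0637
time: 25.98
tool_pos: [0.6616, -0.1976, 0.0806]
orientation: [0.997, -0.081, -0.0, -0.0]
wrist_force: [0.3, -0.4, -1.8]
grip_width: 0.0641
```

```bash
python3 -m inch '[{"translation":[0,0,0],"delta_rot":[0,0,0],"jaw":0.12},{"translation":[0,0,0],"delta_rot":[0,0,0],"jaw":0.12},{"translation":[0,0,0],"delta_rot":[0,0,0],"jaw":0.12},{"translation":[0,0,0],"delta_rot":[0,0,0],"jaw":0.12},{"translation":[0,0,1],"delta_rot":[0,0,0],"jaw":0.12},{"translation":[0,0,2.5],"delta_rot":[0,0,0],"jaw":0.12},{"translation":[0,0,4],"delta_rot":[0,0,0],"jaw":0.12},{"translation":[0,0,4],"delta_rot":[0,0,0],"jaw":0.12},{"translation":[-2,0.3,3],"delta_rot":[0,0,0],"jaw":0},{"translation":[-3,0.4,2],"delta_rot":[0,0,0],"jaw":0},{"translation":[-3,0.4,0],"delta_rot":[0,0,0],"jaw":0},{"translation":[-2,0.3,0],"delta_rot":[0,0,0],"jaw":0},{"translation":[0,0,0],"delta_rot":[0,0,0],"jaw":0},{"translation":[0,0,0],"delta_rot":[0,0,0],"jaw":0}]' 60
python3 - <<'E'
from h import *
s=arm.sense();print(s['tool_pos'],s['wrist_force'],s['grip_width'])
c=cam('wrist');save(c[0],'w23')
a=cam('scene')[0];b=cam('side')[0]
save(np.hstack([cv2.resize(a[290:400,250:370],None,fx=3.3,fy=3.3,interpolation=2),cv2.resize(b[145:255,260:380],None,fx=3.3,fy=3.3,interpolation=2)]),'c23'); save(b,'s23')
E
```

```text
time: 27.15
tool_pos: [0.5579, -0.1832, 0.2604]
orientation: [0.997, -0.081, 0.004, -0.0]
wrist_force: [0.8, -0.4, 0.1]
grip_width: 0.0856
[ 0.55785672 -0.18320072  0.26044794] [ 0.77325724 -0.35765351  0.10198554] 0.08560736097557564
```

View pics/w23.png

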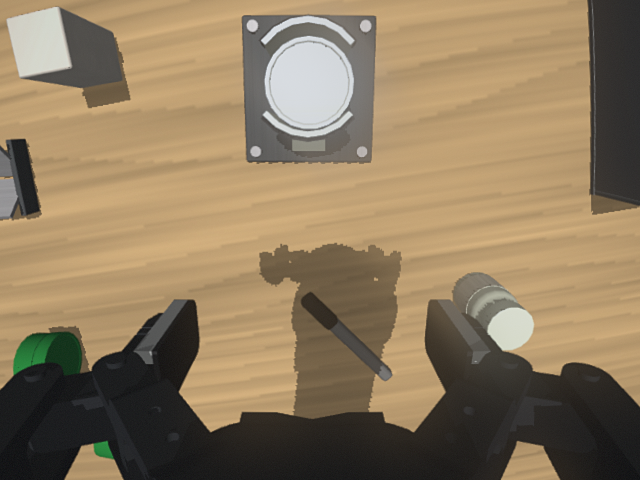

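View pics/c23.png

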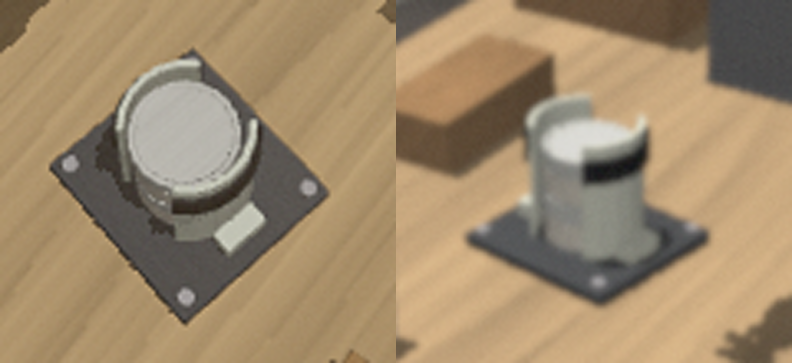

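View pics/s23.png

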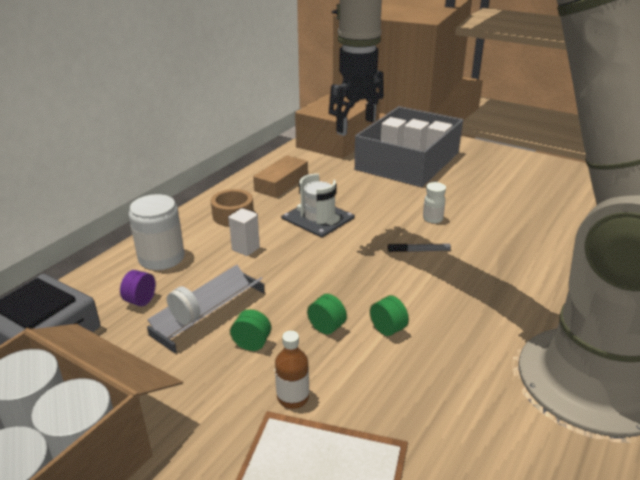

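Run:
```python
from h import *
c=cam('wrist')
for z in (.070,.082): print(z,fit(c,(266,38,353,125),z,(40,150)))
P=onz([(265,82),(354,82),(310,37),(309,126)],.082,c);print(P.round(4),(P[0]+P[1])/2,(P[2]+P[3])/2,np.linalg.norm(P[0]-P[1]),np.linalg.norm(P[2]-P[3]))
```

```text
0.07 (array([ 0.66098903, -0.19828759]), np.float64(0.03416943710768377), np.float64(0.00015089254739554693))
0.082 (array([ 0.65968663, -0.19816371]), np.float64(0.03285917590123801), np.float64(0.00014510642190066817))
[[ 0.6665 -0.1666  0.082 ]
 [ 0.6559 -0.231   0.082 ]
 [ 0.6916 -0.2042  0.082 ]
 [ 0.6301 -0.1933  0.082 ]] [ 0.66118477 -0.19883071  0.082     ] [ 0.66084418 -0.19877086  0.082     ] 0.06527741574169416 0.06241559887528701
```

Run:
```python
from h import *
print(arm.close_job(), arm.sense()['time'])
```

```text
the job is handed in; nothing more can be done
the job is handed in; nothing more can be done
```

I stocked the column with the flat tin and, on top of it, the thick tin, and handed the job in at about 27 s of the 70 s allowed. The job reports no verdict, so the checks below are my own.

- **Choice of tins:** I measured the band at about 69–87 mm above the table, from the side and scene views, to about ±2 mm. Two 36 mm tins put the top lid at 82 mm, about 4 mm above the band's middle. The flat and thin tins together would have sat about 8 mm below it. The thin tin stays in the cradle.
- **How it was done:** The flat tin was gripped near its lid and lowered in through the side openings. The thick tin was gripped at a slant in the cradle, laid flat on the table, gripped again from above and lowered onto the first.
- **Last checks:**
  - The top lid fits a 32.9 mm radius circle at 82 mm height (true radius 33 mm, scatter 0.15 mm), so it is at the expected height and shows no visible tilt.
  - The lid's centre is within about 2 mm of the column axis.
  - In the last picture the carton, jar and bottle stand upright where they were, and the gripper was open and clear of everything.
- **Disagreements:**
  - The side camera's positions were about 6 mm off those of the scene and wrist cameras in x and y. I relied on the scene and wrist cameras.
  - Fast moves ended up to 18 mm off in y, which I corrected before each grasp and each lowering.

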